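# Set the kiln desk's slotted mode switch with a screwdriver

## Robot

A 6-joint arm with a two-finger parallel gripper is mounted at the origin on the work surface. World frame = base frame: x ahead of the robot, y to its left, z up, the work surface at z = 0. Lengths are in m, angles in rad, forces in N, time in s.
With the tool pointing down it reaches from about 0.225 to 0.725 m from the base axis. Payload 3.1 kg.
Tool frame: the origin (TCP) lies midway between the tips of the shut fingers; the grasp point (between the pads) lies 19 mm behind it; z points along the fingers, y is the direction in which the jaws open and shut (so a half turn about z gives the same grasp; the last joint's range is limited). The gripper opens to 85 mm and grips with 20 to 120 N. Pads are 22 mm wide; open, the fingers measure 114 mm over their backs; the gripper's body (76 mm by 85 mm) begins 54 mm behind the grasp point. The pads swing forward as they close: fully open they stand 13 mm farther back than shut.
Start: joints at [1.042, 0.048, 0.099, 1.622, 0, 1.443], TCP at [0.205, 0.483, 0.231] pointing down, gripper open.
Joint ranges: [-2.91, 2.91], [-0.99, 1.94], [-1.21, 1.42], [-2.12, 2.29], [-1.49, 1.47], [-3.14, 3.14]. Speed limits (rad/s): [2.79, 2.79, 3.14, 3.14, 3.14, 3.14].

## Interface

Orientations are given as [roll, pitch, yaw] about the fixed x, y, z axes, in that order (R = Rz(yaw) Ry(pitch) Rx(roll)).
In Python, from workcell import ctrl gives the robot as it stands.
- The arm moves only by the tool drive_tool, never from a script. Its argument "plan" is a list of rows, each an object of numbers: "dx", "dy", "dz": the shift along the tool's x, y, z in m; "twist": the turn about the tool's z in degrees. In form: [{"dx": .., "dy": .., "dz": .., "twist": ..}, ...]. A call has exactly 5 rows; each row is the pose to reach, as a shift and turn from the pose measured when the call began, along the tool's axes at that moment; what a row does not reach only later rows make up. A row lasts 1/10 s, in which the tool goes at most 50 mm and 8.59 degrees, less where a joint would pass 70% of its speed; a pose out of reach is approached as far as the arm can. A call with a gripper value outside its range is refused whole. "hand" is the opening, from 0 (shut) to 1 (fully open), set as the call begins (left out, the last holds). The fingers move at their own pace and stop on an object; "force" is the grip in N (left out, the last holds). Time passes only in rows, so rows that repeat a pose let the fingers close, or fill a call up. It gives the time, the measured TCP pose, the force and the opening at its end, in the units of the state.
- ctrl.read_state(): the state, without advancing time (a new reading comes with each control period).
- ctrl.read_camera(name): name is "scene" or "top"; returns a dict with "frame" (400x640x3 uint8, red, green, blue), "z_map" (400x640 float32, m along the optical axis (not along the pixel's ray), 0 where there is no reading), "K" (3x3 intrinsics, pixels), "rvec" (rotation vector, rad) and "tvec" (3), from world to camera coordinates, as OpenCV has them. Camera axes: x right, y down, z forward; pixel columns grow to the right and rows downward; lengths in m; the calibration is good to about 2 mm. A picture is of the moment at which its call begins.
- ctrl.hand_in(): hands the job in, once; it reports no verdict.
The state is a dict: "t": time; "joints": joint angles; "joint_velocities": joint speeds; "joint_efforts": joint torques, N m; "ee_pos": TCP position; "eef_rot": TCP orientation; "ft_force": force on the tool from outside, world axes, zero at the start; "ft_torque": the same for the moment, N m; "finger_gap": finger opening in m.
Only numpy, scipy, OpenCV 4.12 (cv2) and the standard library are available. Lean on these libraries where they do the work, as an engineer would, in place of code of your own. Each camera call takes 0.05 s, during which the arm holds its last target.

## Task

Take the flat screwdriver from the wooden tool stand and use it to set the large slotted mode switch on the kiln's sloping control desk: press the switch in, turn it a quarter turn clockwise to its stop, and let it spring back out fully. Then stand the screwdriver upright in a free hole of the stand again and let go. Touch the switch only with the screwdriver, leave the small slotted trim screw as it is, and do not shift the awl, tub or jar.

Things in the scene. Friction and masses are not known exactly. Their poses are not given: they have to be found in the camera images.
- driver: Flat screwdriver, 200 mm long, 0.2 kg, standing blade down in a hole of the stand. Origin at the blade's tip, z from tip to handle (up at first). Round 10 mm shaft to z = 90 mm, steel collar 40 mm in diameter to z = 98 mm, then a rectangular wooden handle to z = 200 mm, 24 mm along x and 32 mm along y: grip it across the 24 mm.
- driver_tip (a point): Centre of the end of the screwdriver's blade; same frame as the screwdriver. The blade's last 16 mm are 18 mm wide along y and 3 mm thick along x.
- stand: Plywood tool stand, 80 mm (x) by 230 mm (y), fixed. Origin on the table under its centre, z up. Its top plate has three round through holes of 26 mm diameter at x = 0 and y = -75, 0 and +75 mm; below it is open down to an 8 mm base board. One hole holds the screwdriver, one the awl, one is empty; the screwdriver may go back in either hole free for it.
- stand_plate (a point): Centre of the upper face of the stand's 12 mm thick top plate, 105 mm above the table. A tool hangs with its collar lying on the plate; the screwdriver's tip is then 15 mm above the table.
- awl: Bystander: awl with a round turned wooden handle, 142 mm long, standing point down in another hole of the stand, its top about 173 mm above the table. Origin at its point.
- desk: Kiln control desk, fixed: grey wedge 180 mm deep (x) by 220 mm wide (y), 50 mm high at its front (-x) edge and 134 mm at the back; its top slopes at 25 degrees, facing -x and up. Origin on the table under its centre.
- selector_slot (a point): Centre of the front surface of the mode switch, a steel disc 54 mm in diameter, flush with a fixed aluminium shroud (76 mm in diameter, 17 mm proud of the face). z points out of the sloping face, y along the slot, x across it; the frame moves with the switch. Slot 5.5 mm wide, 26 mm long, 7 mm deep, closed at its ends, level across the desk at the start.
- selector (a joint): Angle of the mode switch, rad: 0 at the start, growing clockwise seen looking at the face; hard stop at 1.60; wanted: pi/2, slot up the slope. A key locks it unless pressed in 4 mm or more; let go part way it stays in; above about 1.45 it springs out. Turning takes 0.1 to 0.15 N m. The blade has about 0.15 rad of play in the slot, so the tool turns further than the switch.
- plunger (a joint): How far the mode switch is pressed in, in m: 0 fully out, 0.006 at the bottom. The spring needs about 5.5 N to start and 9.5 N at the bottom; 15 N holds it down safely.
- trim_edge (a point): Point at one end of the slot of the small trim screw, on its front surface, 15 mm from the screw's axis. The screw is 35 mm in diameter in a 45 mm ring, on the same sloping face, about 110 mm to the side (-y of the desk) of the mode switch; not to be turned.
- trim (a joint): Angle of the small trim screw in rad, to be left as it is.
- tub: Bystander: white round tub, 76 mm in diameter, 75 mm high, in front of the desk. Origin under its centre.
- jar: Bystander: grey plastic jar with a white cap, 52 mm in diameter, 80 mm high, in front of the desk. Origin under its centre.
There are look-alikes about, which are no part of the job. Leave any turquoise look-alike of the driver alone. Leave any red look-alike of the stand alone.

How it is judged:
By the outcome, as a careful person would: the job done as asked, in the order asked, and still so for the second after the job is handed in, with the robot touching nothing.
It also fails if it takes over 64 s, if anything falls off the work surface, if the arm or the gripper's body presses on something with over 40 N, if the wrist force passes 120 N, or if a joint passes its speed limit or range.

## Working session

There is one attempt and no reset: what is moved stays moved. The work goes in short steps, Python scripts to look and compute and a tool call to move; the robot and the scene stay as the last step left them, time stands still between calls to the robot, and variables do not carry over. Pictures are saved under pics/ and viewed, and the job is handed in when it is done.

Besides the shell and the picture viewer there is one more tool, called after "Call:" by a JSON object that holds its "fn" and its "kwargs". drive_tool: Moves the arm, as the interface text tells. Its arguments: {"type":"object","properties":{"plan":{"type":"array"},"hand":{"type":"number"},"force":{"type":"number"}},"required":["plan"]}

```bash
ls; mkdir -p pics; cat > h.py <<'E'
import numpy as np, cv2
from workcell import ctrl
from scipy.spatial.transform import Rotation as Rn
def cam(n):
    c=ctrl.read_camera(n); c['R']=cv2.Rodrigues(np.array(c['rvec'],float))[0]; c['t']=np.array(c['tvec'],float).ravel(); c['K']=np.array(c['K']); return c
def save(c,p): cv2.imwrite(p,cv2.cvtColor(c['frame'],cv2.COLOR_RGB2BGR))
def ray(c,u,v):
    d=c['R'].T@np.linalg.inv(c['K'])@np.array([u,v,1.]); return -c['R'].T@c['t'],d
def onz(c,u,v,z):
    o,d=ray(c,u,v); return o+d*(z-o[2])/d[2]
def cloud(c):
    z=c['z_map']; v,u=np.mgrid[:400,:640]; p=np.stack([u,v,np.ones_like(u)],-1)@np.linalg.inv(c['K']).T*z[...,None]
    return (p-c['t'])@c['R']
def proj(c,P):
    q=c['R']@np.array(P)+c['t']; q=c['K']@q; return q[:2]/q[2]
E
python3 - <<'E'
from h import *
for n in('scene','top'):
    c=cam(n); save(c,f'pics/{n}0.png'); np.savez(f'{n}0.npz',**c); print(n,-c['R'].T@c['t'],c['R'][2],c['K'][0,0])
print(ctrl.read_state())
E
```

```text
pics
scene [ 1.2175578  -0.59337652  0.76895867] [-0.66344647  0.46071874 -0.58955663] 402.8287595077528
top [ 0.27337954 -0.10353031  1.22023221] [ 0.19407527  0.00137885 -0.98098567] 471.94651640906113
{'t': 0.1, 'joints': array([1.04217156e+00, 4.86570174e-02, 9.77444023e-02, 1.62197878e+00,
       1.92797637e-05, 1.44299846e+00]), 'joint_velocities': array([-0.00088685, -0.00196181,  0.00418651, -0.00125111, -0.00031238,
       -0.00113062]), 'joint_efforts': array([ 2.94995756e-03, -3.39851117e+01,  3.20935285e+01,  1.58668257e-02,
       -2.03955449e-05,  2.35786665e-06]), 'ee_pos': array([0.20457238, 0.48291151, 0.23023936]), 'eef_rot': array([-3.13951712e+00, -2.86139900e-04,  2.74076544e+00]), 'ft_force': array([ 1.08865113,  0.69332722, -0.42335519]), 'ft_torque': array([-0.01273508, -0.03482613, -0.0391671 ]), 'finger_gap': 0.08546094679377396}
```

View pics/scene0.png

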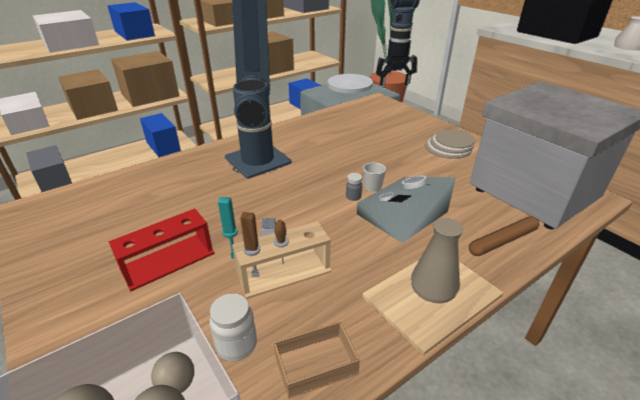

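View pics/top0.png

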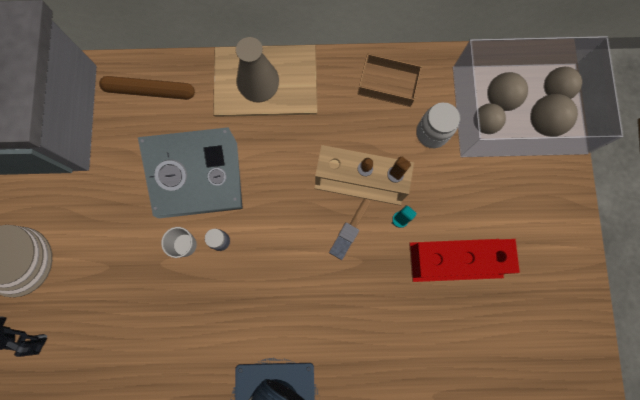

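```bash
python3 - <<'E'
import cv2,numpy as np
s=cv2.imread('pics/scene0.png');t=cv2.imread('pics/top0.png')
a=cv2.resize(s[185:305,200:350],None,fx=5,fy=5,interpolation=2)
cv2.imwrite('pics/c1.png',a[:600])
a=cv2.resize(t[130:280,300:450],None,fx=4,fy=4,interpolation=2);cv2.imwrite('pics/c2.png',a)
a=cv2.resize(t[115:265,130:260],None,fx=4,fy=4,interpolation=2);cv2.imwrite('pics/c3.png',a)
a=cv2.resize(s[150:240,335:465],None,fx=6,fy=6,interpolation=2);cv2.imwrite('pics/c4.png',a)
E
```

```text
(no output)
```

View pics/c1.png

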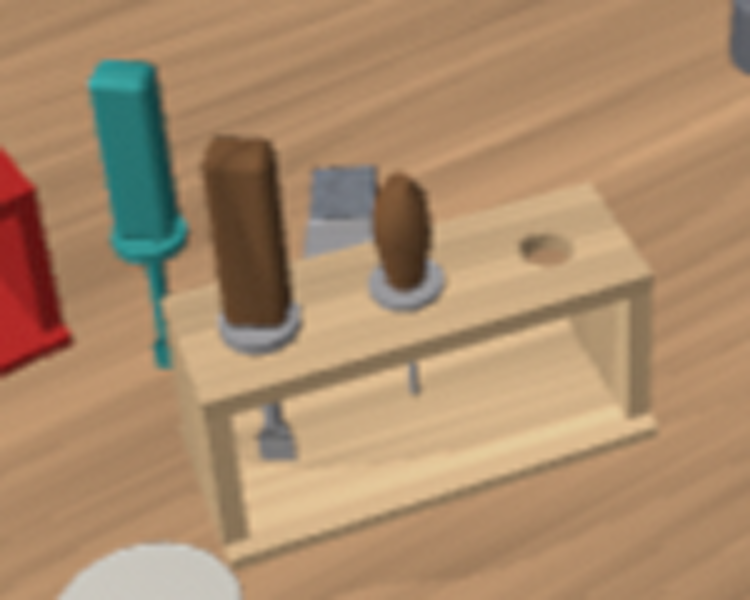

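View pics/c2.png

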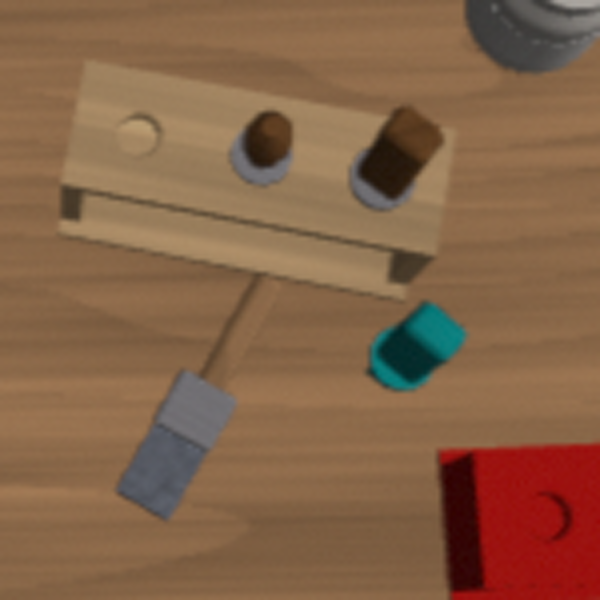

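View pics/c3.png

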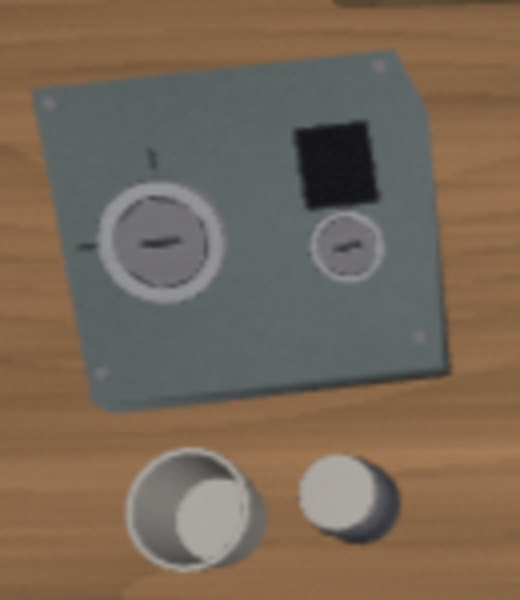

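View pics/c4.png

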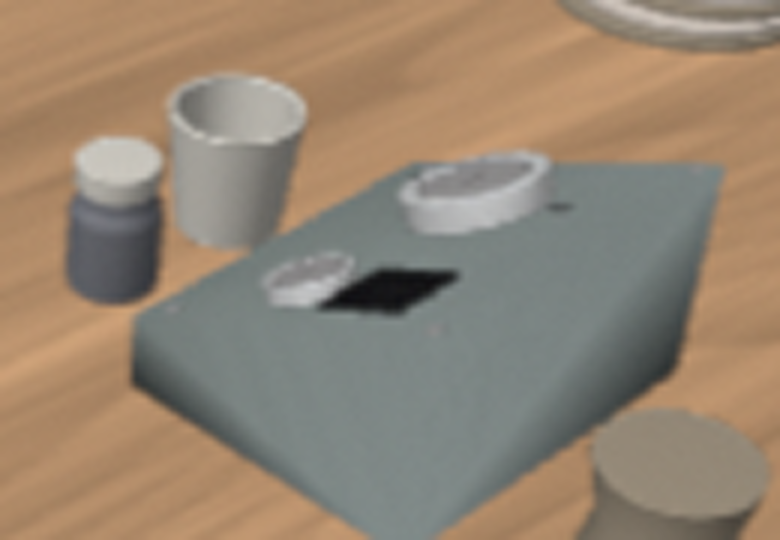

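```bash
cat > m.py <<'E'
from h import *
t=dict(np.load('top0.npz')); s=dict(np.load('scene0.npz'))
P=cloud(t)
def box(m): 
    pts=P[m]; return pts
# stand plate
roi=np.zeros((400,640),bool); roi[135:215,300:425]=1
m=roi&(np.abs(P[...,2]-0.105)<0.006)
pl=P[m]; print('plate',len(pl),pl.mean(0)); 
r=cv2.minAreaRect(pl[:,:2].astype(np.float32)*1000); print('rect',r)
# handle top
m=roi&(P[...,2]>0.2); print('handle z>.2',m.sum(),P[m].mean(0),P[m][:,2].max())
r=cv2.minAreaRect((P[m][:,:2]*1000).astype(np.float32)); print(r, np.argwhere(m).mean(0))
m=roi&(P[...,2]>0.15)&~(P[...,2]>0.2); print('mid',m.sum())
m2=roi&(P[...,2]>0.14)&(P[...,2]<0.18)&(np.mgrid[:400,:640][1]<382); print('awl',P[m2].mean(0),P[m2][:,2].max())
# desk plane
roi=np.zeros((400,640),bool); roi[130:215,140:242]=1
hsv=cv2.cvtColor(t['frame'],cv2.COLOR_RGB2HSV)
fr=t['frame'].astype(int)
g=roi&(fr[...,1]>fr[...,0]+8)&(P[...,2]>0.055)&(P[...,2]<0.13)
q=P[g]
for _ in range(4):
    A=np.c_[q[:,:2],np.ones(len(q))]; co=np.linalg.lstsq(A,q[:,2],rcond=None)[0]; e=A@co-q[:,2]; q=q[np.abs(e)<0.004]
n=np.array([-co[0],-co[1],1]); n/=np.linalg.norm(n)
print('plane',co,n,'tilt',np.degrees(np.arccos(n[2])),'yaw',np.degrees(np.arctan2(-n[1],-n[0])),len(q),e.std())
# height above plane
d=(P-np.array([0,0,co[2]]))@n
for nm,c0 in(('mode',(170,176)),('trim',(217,177))):
    u=np.mgrid[:400,:640]; near=np.hypot(u[1]-c0[0],u[0]-c0[1])<24
    mm=near&(d>0.009)&(d<0.025)
    print(nm,mm.sum(),np.median(d[mm]),P[mm].mean(0)); mn,mx=P[mm].min(0),P[mm].max(0); print((mn+mx)/2,mx-mn)
E
python3 m.py
```

```text
plate 2461 [ 0.55566392 -0.22246558  0.10493725]
rect ((531.6509399414062, -224.711181640625), (230.25778198242188, 135.0802764892578), 76.94281768798828)
handle z>.2 240 [ 0.46929152 -0.26004568  0.43369286] 1.22023220577075
((390.3137512207031, -239.39730834960938), (93.71455383300781, 346.0511169433594), 55.86989212036133) [170.57083333 392.3125    ]
mid 298
awl [ 0.55390483 -0.22992034  0.16246099] 0.17536570551979888
plane [ 0.4551671   0.04906182 -0.17435356] [-0.4138594  -0.04460932  0.90924717] tilt 24.59847819354924 yaw 6.152079224635948 689 0.0017435539542738705
mode 752 0.01650690471071357 [0.55258603 0.24148174 0.10707757]
[0.55234852 0.2425681  0.10702953] [0.07028966 0.07614069 0.03749861]
trim 177 0.01120216035791913 [0.55152173 0.13012553 0.09555122]
[0.56460687 0.1317223  0.099394  ] [0.07084475 0.04432608 0.03192142]
```

```bash
cat > m2.py <<'E'
from h import *
t=dict(np.load('top0.npz')); s=dict(np.load('scene0.npz'))
P=cloud(t); V,U=np.mgrid[:400,:640]
ok=t['z_map']>0
m=(ok&(U>300)&(U<425)&(V>135)&(V<215)&(np.abs(P[...,2]-0.105)<0.005)).astype(np.uint8)
m=cv2.morphologyEx(m,cv2.MORPH_OPEN,np.ones((3,3)))
k,l,st,_=cv2.connectedComponentsWithStats(m); b=1+np.argmax(st[1:,4]); pl=P[l==b]
r=cv2.minAreaRect((pl[:,:2]*1000).astype(np.float32)); print('plate',r,pl[:,2].mean())
# empty hole: depth hole in plate
mh=ok&(U>325)&(U<345)&(V>155)&(V<172)&(P[...,2]<0.098); print('hole px',U[mh].mean(),V[mh].mean(),mh.sum())
for (u,v) in((334.5,163.7),): print('hole@.105',onz(t,u,v,.105))
# handle top
m=ok&(U>385)&(U<415)&(V>150)&(V<185)&(P[...,2]>0.208)&(P[...,2]<0.225)
pts=P[m]; print('htop',m.sum(),pts.mean(0),pts[:,2].mean(),cv2.minAreaRect((pts[:,:2]*1000).astype(np.float32)))
print('px',U[m].mean(),V[m].mean())
# scene view of handle & plate
Q=cloud(s); oks=s['z_map']>0
m=oks&(U>235)&(U<265)&(V>205)&(V<235)&(Q[...,2]>0.211)&(Q[...,2]<0.222); pts=Q[m]; print('scene htop',m.sum(),pts.mean(0),cv2.minAreaRect((pts[:,:2]*1000).astype(np.float32)))
m=oks&(U>230)&(U<335)&(V>215)&(V<275)&(np.abs(Q[...,2]-0.105)<0.005); m=cv2.morphologyEx(m.astype(np.uint8),cv2.MORPH_OPEN,np.ones((3,3)))>0
print('scene plate',cv2.minAreaRect((Q[m][:,:2]*1000).astype(np.float32)),Q[m][:,2].mean())
# desk plane w/ scene
fs=s['frame'].astype(int)
for nm,C,X,o,roi in(('top',t,P,ok,(U>140)&(U<242)&(V>130)&(V<215)),('scene',s,Q,oks,(U>355)&(U<457)&(V>172)&(V<240))):
    fr=C['frame'].astype(int); g=o&roi&(fr[...,1]>fr[...,0]+8)&(X[...,2]>.056)&(X[...,2]<.13); q=X[g]
    n0=np.array([-.42,-.04,.9]);n0/=np.linalg.norm(n0)
    co=np.array([.455,.049,0]); co[2]=np.median(q[:,2]-q[:,:2]@co[:2])
    for th in(.012,.006,.004,.004,.004):
        A=np.c_[q[:,:2],np.ones(len(q))]; k=np.abs(A@co-q[:,2])<th; co=np.linalg.lstsq(A[k],q[k,2],rcond=None)[0]
    n=np.array([-co[0],-co[1],1]); n/=np.linalg.norm(n)
    print(nm,'plane',co,n,np.degrees(np.arccos(n[2])),np.degrees(np.arctan2(-n[1],-n[0])),k.sum())
    d=(X-[0,0,co[2]])@n
    c0=np.array([.5525,.2425,.107]); mm=o&(np.linalg.norm(X-c0,axis=-1)<.05)&(d>.012)&(d<.024)
    print(' mode disc d',np.median(d[mm]),mm.sum())
    e1=np.cross([0,0,1],n);e1/=np.linalg.norm(e1);e2=np.cross(n,e1)
    w=X[mm]; uv=np.c_[w@e1,w@e2]*1000; (cc,rr)=cv2.minEnclosingCircle(uv.astype(np.float32)); lo,hi=uv.min(0),uv.max(0)
    for c in (np.array(cc),(lo+hi)/2): print('  centre',e1*c[0]/1e3+e2*c[1]/1e3+n*(np.median(w@n)),rr,hi-lo)
    # desk outline
# slot dark in top
gray=cv2.cvtColor(t['frame'],cv2.COLOR_RGB2GRAY)
print(gray[170:181,160:182])
E
python3 m2.py
```

```text
plate ((557.34912109375, -230.72825622558594), (229.86376953125, 82.11347198486328), 77.44719696044922) 0.10488355135805685
hole px 333.7435897435897 163.46153846153845 78
hole@.105 [ 0.57176368 -0.15925367  0.105     ]
htop 143 [ 0.54012513 -0.30368247  0.21340391] 0.21340391367315933 ((541.2289428710938, -304.3766784667969), (31.598007202148438, 23.502492904663086), 51.83450698852539)
px 402.5804195804196 163.2937062937063
scene htop 80 [ 0.54491371 -0.3035323   0.21386177] ((543.1137084960938, -302.80218505859375), (28.95467185974121, 21.420576095581055), 50.29153823852539)
scene plate ((557.5111694335938, -228.75082397460938), (230.6428985595703, 84.30603790283203), 77.40648651123047) 0.10445315792163534
top plane [ 0.46166242  0.03945278 -0.1758985 ] [-0.41888232 -0.03579687  0.90733466] 24.860418302422428 4.8845190717109945 748
 mode disc d 0.016924799608830608 715
  centre [0.55193073 0.24210192 0.10711208] 38.622718811035156 [75.87243466 75.56918578]
  centre [0.55172044 0.24239807 0.10702668] 38.622718811035156 [75.87243466 75.56918578]
scene plane [ 0.42072785  0.07457039 -
[... 631 characters left out ...]
1 111 109 109 109 112 112 113
  113 114 112 112]
 [113 113 113 112 112 110 108 108 107 101  96  89  85  84  81 104 113 113
  113 115 112 102]
 [114 112 113 112 107  88  69  64  62  61  61  61  63  65  72  94 109 112
  114 114 112  94]
 [113 114 114 114 104  85  68  61  57  59  65  77  90 103 111 112 113 113
  113 114 111  88]
 [113 114 113 113 112 113 114 116 110 109 110 110 111 112 113 114 114 113
  112 111 109  85]
 [113 112 112 113 114 113 113 112 112 112 113 113 111 113 113 112 111 111
  112 111 110  90]
 [112 113 113 112 112 112 112 111 112 113 113 113 114 114 112 113 113 114
  113 115 117 103]
 [118 115 112 112 113 113 111 113 114 112 113 112 112 112 112 112 111 112
  111 111 102 125]]
```

```bash
cat > g.py <<'E'
from h import *
def goto(pos,yaw=None,s=None,rot=None):
    s=s or ctrl.read_state(); R=Rn.from_euler('xyz',s['eef_rot']).as_matrix()
    d=R.T@(np.array(pos)-s['ee_pos'])
    tz=R[:,2]; tilt=np.degrees(np.arccos(-tz[2])); head=np.degrees(np.arctan2(tz[1],tz[0]))
    y=np.degrees(np.arctan2(R[1,0],R[0,0]))
    print('t',round(s['t'],2),'pos',s['ee_pos'].round(4),'tilt %.2f head %.1f yawx %.2f'%(tilt,head,y),'F',s['ft_force'].round(1),'T',s['ft_torque'].round(2),'gap',round(s['finger_gap'],4))
    print('joints',s['joints'].round(3))
    tw=None if yaw is None else -((yaw-y+180)%360-180)
    print('dx dy dz',d.round(4),'twist',tw)
E
python3 - <<'E'
from g import *
goto([.542,-.3035,.30],-128.7)
t=dict(np.load('top0.npz'))
n=np.array([-np.sin(np.radians(25))*np.cos(.096),-np.sin(np.radians(25))*np.sin(.096),np.cos(np.radians(25))])
c=np.array([.5525,.2425,.1071])
gray=cv2.cvtColor(t['frame'],cv2.COLOR_RGB2GRAY).astype(float)
V,U=np.mgrid[:400,:640]
def hit(u,v,h=0):
    o,d=ray(t,u,v); return o+d*(((c+h*n-o)@n)/(d@n))
w=np.where((abs(U-169.5)<9)&(abs(V-175.5)<5),np.clip(105-gray,0,None),0)
pts=np.array([hit(u,v) for u,v in zip(U[w>0],V[w>0])]); ww=w[w>0]
m=(pts*ww[:,None]).sum(0)/ww.sum(); C=np.cov((pts-m).T,aweights=ww); ev,E=np.linalg.eigh(C); print('slot',m,E[:,2],np.sqrt(ev))
# desk face markers: lines at (167,152?) ; screws corners
print('desk marks: ')
for uv in((142,140.5),(225,131),(155,208.5),(235,199)): print(uv,hit(*uv,-.017).round(4))
E
```

```text
t 0.1 pos [0.2046 0.4829 0.2302] tilt 0.12 head -120.8 yawx 157.03 F [ 1.1  0.7 -0.4] T [-0.01 -0.03 -0.04] gap 0.0855
joints [1.042 0.049 0.098 1.622 0.    1.443]
dx dy dz [-0.6175 -0.5926 -0.0687] twist -74.26570754240242
slot [0.55185511 0.24218101 0.10678641] [-0.10058285  0.99492622 -0.00221657] [       nan 0.00145838 0.00660892]
desk marks: 
(142, 140.5) [0.6343 0.3053 0.1291]
(225, 131) [0.6535 0.1048 0.1291]
(155, 208.5) [0.4795 0.2913 0.0567]
(235, 199) [0.4991 0.091  0.0568]<stdin>:12: RuntimeWarning: invalid value encountered in sqrt
```

Candidates for the driver: a brown rectangular handle in the plywood stand, scene (249,232) / top (402,163). A round brown awl, scene (281,232) / top (367,164). The turquoise look-alike, scene (228,215) / top (404,216). A brush lying on the table, top (345,240). I choose the brown rectangular one. The close crop shows a rectangular handle, steel collar and flat blade hanging in the -y hole. The +y hole is empty, at top (334,163). The mode switch is the large disc at top (170,176), and the trim screw is the small one at (217,177).

Call:
{"fn": "drive_tool", "kwargs": {"plan": [{"dx":-0.0355,"dy":-0.034,"dz":-0.004,"twist":-4.5},{"dx":-0.071,"dy":-0.068,"dz":-0.008,"twist":-9},{"dx":-0.106,"dy":-0.102,"dz":-0.02,"twist":-14},{"dx":-0.142,"dy":-0.136,"dz":-0.03,"twist":-19},{"dx":-0.178,"dy":-0.17,"dz":-0.04,"twist":-24}], "hand": 0.7, "force": 60}}

```text
t: 0.6
ee_pos: [0.3017, 0.2564, 0.2701]
eef_rot: [-3.139, -0.001, -3.119]
ft_force: [1.2, 0.4, 0.1]
finger_gap: 0.0596
```

```bash
python3 -c "
from g import *
goto([.542,-.3035,.30],-128.7)"
```

```text
t 0.6 pos [0.3017 0.2564 0.2701] tilt 0.15 head -119.7 yawx -178.70 F [1.2 0.4 0.1] T [ 0.03 -0.08  0.03] gap 0.0596
joints [ 5.360e-01 -2.680e-01 -1.120e-01  1.729e+00 -1.000e-03  5.130e-01]
dx dy dz [-0.2275 -0.5652 -0.0289] twist -49.9978617155474
```

Call:
{"fn": "drive_tool", "kwargs": {"plan": [{"dx":-0.0182,"dy":-0.0452,"dz":-0.01,"twist":-5},{"dx":-0.0364,"dy":-0.0904,"dz":-0.02,"twist":-10},{"dx":-0.0546,"dy":-0.1356,"dz":-0.03,"twist":-15},{"dx":-0.0728,"dy":-0.181,"dz":-0.035,"twist":-20},{"dx":-0.091,"dy":-0.226,"dz":-0.035,"twist":-25}]}}

```text
t: 1.1
ee_pos: [0.3985, 0.0305, 0.3062]
eef_rot: [-3.139, -0.001, -2.679]
ft_force: [0.7, 0.3, 0.2]
finger_gap: 0.0598
```

```bash
python3 -c "
from g import *
goto([.542,-.3035,.30],-128.7)"
```

```text
t 1.1 pos [0.3985 0.0305 0.3062] tilt 0.13 head -77.2 yawx -153.52 F [0.7 0.3 0.2] T [ 0.02 -0.09 -0.02] gap 0.0598
joints [-0.09  -0.24  -0.016  1.794 -0.002 -0.552]
dx dy dz [ 0.0204 -0.3629  0.007 ] twist -24.820741264663013
```

Call:
{"fn": "drive_tool", "kwargs": {"plan": [{"dx":0.0025,"dy":-0.045,"dz":0.0,"twist":-5},{"dx":0.005,"dy":-0.09,"dz":0.0,"twist":-10},{"dx":0.0075,"dy":-0.135,"dz":0.0,"twist":-15},{"dx":0.01,"dy":-0.18,"dz":0.0,"twist":-20},{"dx":0.0125,"dy":-0.225,"dz":0.0,"twist":-24.8}]}}

```text
t: 1.6
ee_pos: [0.4878, -0.1783, 0.3062]
eef_rot: [-3.141, -0.001, -2.244]
ft_force: [0.9, 0.5, 0.7]
finger_gap: 0.0598
```

```bash
python3 -c "
from g import *
goto([.542,-.3035,.27],-128.7)"
```

```text
t 1.6 pos [ 0.4878 -0.1783  0.3062] tilt 0.09 head -92.7 yawx -128.55 F [0.9 0.5 0.7] T [ 0.06 -0.1  -0.01] gap 0.0598
joints [-4.790e-01  6.700e-02  2.690e-01  1.773e+00 -1.000e-03 -1.377e+00]
dx dy dz [ 0.0641 -0.1204  0.0363] twist 0.1522165269184086
```

Call:
{"fn": "drive_tool", "kwargs": {"plan": [{"dx":0.022,"dy":-0.042,"dz":0.0,"twist":0},{"dx":0.044,"dy":-0.084,"dz":0.01,"twist":0},{"dx":0.064,"dy":-0.1204,"dz":0.03,"twist":0},{"dx":0.0641,"dy":-0.1204,"dz":0.045,"twist":0},{"dx":0.0641,"dy":-0.1204,"dz":0.055,"twist":0}]}}

```text
t: 2.1
ee_pos: [0.5413, -0.3043, 0.2472]
eef_rot: [3.136, -0.001, -2.245]
ft_force: [0.3, 0.8, -0.6]
finger_gap: 0.0597
```

```bash
python3 -c "
from g import *
goto([.542,-.3035,.161],-128.7)
c=cam('scene');save(c,'pics/s1.png');a=cv2.imread('pics/s1.png')[130:290,170:350];cv2.imwrite('pics/s1c.png',cv2.resize(a,None,fx=3.7,fy=3.7))"
```

```text
t 2.1 pos [ 0.5413 -0.3043  0.2472] tilt 0.31 head 156.7 yawx -128.65 F [ 0.3  0.8 -0.6] T [0.05 0.01 0.02] gap 0.0597
joints [-6.190e-01  3.200e-01  4.420e-01  1.698e+00 -1.000e-03 -1.516e+00]
dx dy dz [-0.0012 -0.0005  0.0862] twist 0.04892625209654966
```

View pics/s1c.png

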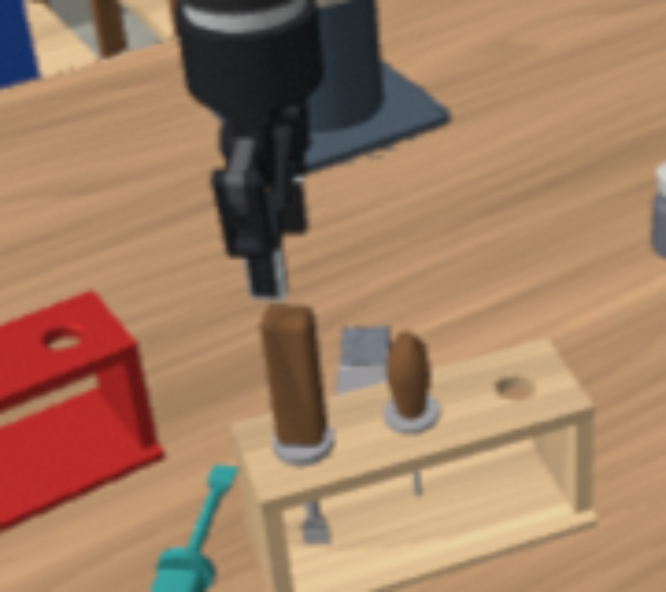

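The brown driver is between the jaws' line at crop (295,375). The turquoise look-alike, which stood unsupported on its blade, has now tipped over (crop (185,560)). It may still be rolling, and I'll watch it. Descending now.

Call:
{"fn": "drive_tool", "kwargs": {"plan": [{"dx":-0.001,"dy":-0.0005,"dz":0.025,"twist":0},{"dx":-0.001,"dy":-0.0005,"dz":0.05,"twist":0},{"dx":-0.001,"dy":-0.0005,"dz":0.075,"twist":0},{"dx":-0.001,"dy":-0.0005,"dz":0.086,"twist":0},{"dx":-0.001,"dy":-0.0005,"dz":0.086,"twist":0}]}}

```text
t: 2.65
ee_pos: [0.5405, -0.3008, 0.1599]
eef_rot: [3.133, -0.002, -2.243]
ft_force: [-0.1, 0.4, 1.2]
finger_gap: 0.0596
```

```bash
python3 -c "
from g import *
goto([.542,-.3035,.161],-128.7)
c=cam('scene');save(c,'pics/s2.png');c=cam('top');save(c,'pics/t2.png')"
```

```text
t 2.65 pos [ 0.5405 -0.3008  0.1599] tilt 0.52 head 151.1 yawx -128.52 F [-0.1  0.4  1.2] T [-0. -0. -0.] gap 0.0596
joints [-6.160e-01  2.990e-01  2.420e-01  1.523e+00 -1.000e-03 -1.514e+00]
dx dy dz [ 0.0011 -0.0028 -0.0011] twist 0.1778680381829929
```

View pics/s2.png

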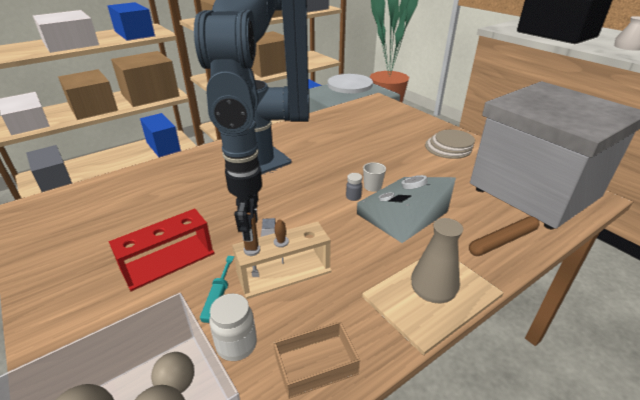

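View pics/t2.png

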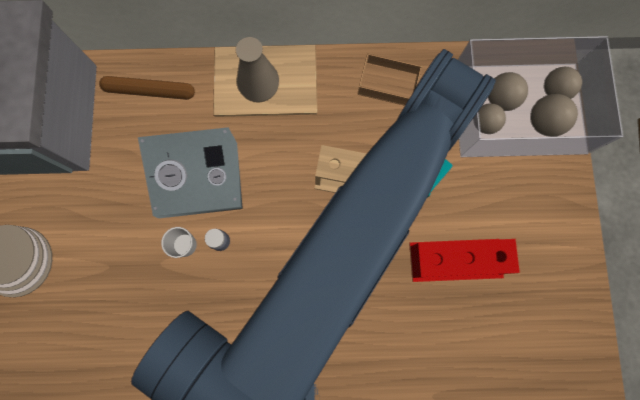

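Call:
{"fn": "drive_tool", "kwargs": {"plan": [{"dx":0.001,"dy":-0.0028,"dz":0.0,"twist":0},{"dx":0.001,"dy":-0.0028,"dz":0.0,"twist":0},{"dx":0.001,"dy":-0.0028,"dz":0.0,"twist":0},{"dx":0.001,"dy":-0.0028,"dz":0.0,"twist":0},{"dx":0.001,"dy":-0.0028,"dz":0.0,"twist":0}], "hand": 0, "force": 90}}

```text
t: 3.25
ee_pos: [0.5442, -0.3052, 0.1647]
eef_rot: [3.141, -0.001, -2.244]
ft_force: [-0.4, -0.1, 5.6]
finger_gap: 0.0231
```

```bash
python3 -c "
from g import *
goto([.542,-.3035,.161],-128.7)"
```

```text
t 3.25 pos [ 0.5442 -0.3052  0.1647] tilt 0.07 head -161.3 yawx -128.55 F [-0.4 -0.1  5.6] T [0.08 0.01 0.03] gap 0.0231
joints [-6.180e-01  3.040e-01  2.580e-01  1.525e+00 -1.000e-03 -1.516e+00]
dx dy dz [0.     0.0028 0.0037] twist 0.15228437797961192
```

Call:
{"fn": "drive_tool", "kwargs": {"plan": [{"dx":0,"dy":0.0,"dz":-0.02,"twist":0},{"dx":0,"dy":0,"dz":-0.05,"twist":0},{"dx":0,"dy":0,"dz":-0.09,"twist":0},{"dx":0,"dy":0,"dz":-0.13,"twist":0},{"dx":0,"dy":0,"dz":-0.17,"twist":0}]}}

```text
t: 3.75
ee_pos: [0.544, -0.305, 0.3349]
eef_rot: [3.139, -0.001, -2.244]
ft_force: [0.4, 0.0, -1.3]
finger_gap: 0.0231
```

```bash
python3 -c "
from g import *
goto([.60,0.05,.40],-84)
c=cam('scene');save(c,'pics/s3.png')"
```

```text
t 3.75 pos [ 0.544  -0.305   0.3349] tilt 0.16 head 165.0 yawx -128.55 F [ 0.4  0.  -1.3] T [-0.07  0.    0.04] gap 0.0231
joints [-6.180e-01  3.990e-01  7.230e-01  1.898e+00 -1.000e-03 -1.516e+00]
dx dy dz [-0.3124  0.1776 -0.0649] twist -44.55452764150357
```

View pics/s3.png

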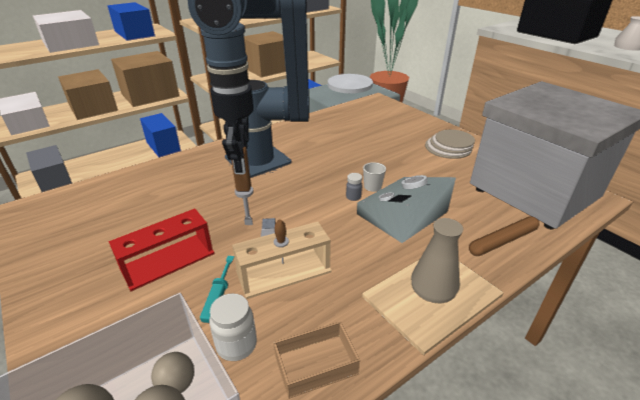

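Call:
{"fn": "drive_tool", "kwargs": {"plan": [{"dx":-0.038,"dy":0.022,"dz":-0.018,"twist":-8},{"dx":-0.076,"dy":0.044,"dz":-0.036,"twist":-16},{"dx":-0.114,"dy":0.066,"dz":-0.054,"twist":-24},{"dx":-0.152,"dy":0.088,"dz":-0.072,"twist":-32},{"dx":-0.19,"dy":0.11,"dz":-0.09,"twist":-40}]}}

```text
t: 4.3
ee_pos: [0.5771, -0.0867, 0.4319]
eef_rot: [-3.135, -0.007, -1.54]
ft_force: [1.0, 0.2, -0.9]
finger_gap: 0.0229
```

```bash
python3 -c "
from g import *
goto([.57,0.11,.42],-84)"
```

```text
t 4.3 pos [ 0.5771 -0.0867  0.4319] tilt 0.54 head -44.1 yawx -88.26 F [ 1.   0.2 -0.9] T [ 0.01 -0.13  0.04] gap 0.0229
joints [-0.262  0.42   0.969  2.111 -0.005 -1.863]
dx dy dz [-0.1969  0.0012  0.0106] twist -4.2632870231520315
```

Call:
{"fn": "drive_tool", "kwargs": {"plan": [{"dx":-0.04,"dy":0.0,"dz":0.0,"twist":-1},{"dx":-0.08,"dy":0.0,"dz":0.0,"twist":-2},{"dx":-0.12,"dy":0.0,"dz":0.0,"twist":-3},{"dx":-0.16,"dy":0.0,"dz":0.0,"twist":-4},{"dx":-0.19,"dy":0.0,"dz":0.0,"twist":-4}]}}

```text
t: 4.8
ee_pos: [0.5711, 0.1057, 0.4296]
eef_rot: [-3.137, -0.006, -1.469]
ft_force: [0.6, -0.4, -0.6]
finger_gap: 0.0234
```

```bash
python3 -c "
from g import *
goto([.80,0.12,.42],-84)"
```

```text
t 4.8 pos [0.5711 0.1057 0.4296] tilt 0.45 head -49.5 yawx -84.16 F [ 0.6 -0.4 -0.6] T [-0.    0.   -0.03] gap 0.0234
joints [ 0.071  0.409  0.948  2.105 -0.006 -1.602]
dx dy dz [ 0.009  -0.2292  0.0107] twist -0.15761300392736644
```

Call:
{"fn": "drive_tool", "kwargs": {"plan": [{"dx":0.0,"dy":-0.05,"dz":0.0,"twist":0},{"dx":0.0,"dy":-0.1,"dz":0.0,"twist":0},{"dx":0.0,"dy":-0.15,"dz":0.0,"twist":0},{"dx":0.0,"dy":-0.2,"dz":0.0,"twist":0},{"dx":0.0,"dy":-0.25,"dz":0.0,"twist":0}]}}

```text
t: 5.3
ee_pos: [0.6114, 0.1016, 0.4293]
eef_rot: [3.118, -0.001, -1.47]
ft_force: [-1.2, 0.2, -1.3]
finger_gap: 0.023
```

```bash
python3 -c "
from g import *
goto([.80,0.12,.42],-84)"
```

```text
t 5.3 pos [0.6114 0.1016 0.4293] tilt 1.37 head -171.7 yawx -84.20 F [-1.2  0.2 -1.3] T [-0.03 -0.02 -0.01] gap 0.023
joints [ 5.800e-02  7.170e-01  1.416e+00  2.293e+00 -2.000e-03 -1.614e+00]
dx dy dz [ 0.0007 -0.1896  0.0048] twist -0.19963442940786535
```

Call:
{"fn": "drive_tool", "kwargs": {"plan": [{"dx":0.0,"dy":0.04,"dz":0.0,"twist":0},{"dx":0.0,"dy":0.08,"dz":0.0,"twist":0},{"dx":0.0,"dy":0.12,"dz":0.0,"twist":0},{"dx":0.0,"dy":0.16,"dz":0.0,"twist":0},{"dx":0.0,"dy":0.2,"dz":0.0,"twist":0}]}}

```text
t: 5.8
ee_pos: [0.4112, 0.0812, 0.4358]
eef_rot: [3.124, -0.001, -1.47]
ft_force: [-0.4, -0.5, -0.3]
finger_gap: 0.0227
```

```bash
python3 -c "
from g import *
goto([.40,0.10,.5],-84)"
```

```text
t 5.8 pos [0.4112 0.0812 0.4358] tilt 1.02 head -169.7 yawx -84.23 F [-0.4 -0.5 -0.3] T [-0.01  0.03  0.01] gap 0.0227
joints [ 0.037 -0.039  0.441  2.068 -0.003 -1.635]
dx dy dz [-0.0198  0.0104 -0.064 ] twist -0.2320487033640859
```

Now push up gently against the wrist's limit to see how the tool tilts.

Call:
{"fn": "drive_tool", "kwargs": {"plan": [{"dx":-0.006,"dy":0.0,"dz":-0.03,"twist":0},{"dx":-0.012,"dy":0.0,"dz":-0.06,"twist":0},{"dx":-0.02,"dy":0.0,"dz":-0.09,"twist":0},{"dx":-0.025,"dy":0.0,"dz":-0.11,"twist":0},{"dx":-0.03,"dy":0.0,"dz":-0.13,"twist":0}]}}

```text
t: 6.3
ee_pos: [0.4049, 0.1102, 0.5375]
eef_rot: [-3.122, -0.001, -1.47]
ft_force: [-0.2, 0.8, -2.6]
finger_gap: 0.0234
```

```bash
python3 -c "
from g import *
goto([.40,0.10,.5],-84)"
```

```text
t 6.3 pos [0.4049 0.1102 0.5375] tilt 1.10 head 3.5 yawx -84.25 F [-0.2  0.8 -2.6] T [-0.05  0.03  0.02] gap 0.0234
joints [ 1.060e-01  1.290e-01  8.710e-01  2.294e+00 -1.000e-03 -1.565e+00]
dx dy dz [0.0096 0.0066 0.0374] twist -0.25329408790491925
```

Call:
{"fn": "drive_tool", "kwargs": {"plan": [{"dx":0.0,"dy":0.0,"dz":-0.05,"twist":0},{"dx":0.0,"dy":0.0,"dz":-0.1,"twist":0},{"dx":0.0,"dy":0.0,"dz":-0.15,"twist":0},{"dx":0.0,"dy":0.0,"dz":-0.2,"twist":0},{"dx":0.0,"dy":0.0,"dz":-0.2,"twist":0}]}}

```text
t: 6.8
ee_pos: [0.3925, 0.1067, 0.5574]
eef_rot: [-3.073, -0.0, -1.471]
ft_force: [-0.2, -0.1, -1.9]
finger_gap: 0.0231
```

```bash
python3 -c "
from g import *
goto([.40,0.10,.5],-84)"
```

```text
t 6.8 pos [0.3925 0.1067 0.5574] tilt 3.93 head 5.6 yawx -84.27 F [-0.2 -0.1 -1.9] T [0.   0.07 0.01] gap 0.0231
joints [ 0.1    0.087  0.879  2.294 -0.    -1.57 ]
dx dy dz [ 0.0074 -0.0028  0.0577] twist -0.27395867242549343
```

Call:
{"fn": "drive_tool", "kwargs": {"plan": [{"dx":0.0,"dy":0.0,"dz":-0.2,"twist":0},{"dx":0.0,"dy":0.0,"dz":-0.3,"twist":0},{"dx":0.0,"dy":0.0,"dz":-0.3,"twist":0},{"dx":0.0,"dy":0.0,"dz":-0.3,"twist":0},{"dx":0.0,"dy":0.0,"dz":-0.3,"twist":0}]}}

```text
t: 7.3
ee_pos: [0.3753, 0.1037, 0.5775]
eef_rot: [-3.022, -0.0, -1.471]
ft_force: [0.1, -0.7, -0.9]
finger_gap: 0.0231
```

```bash
python3 -c "
from g import *
goto([.40,0.10,.5],-84)"
```

```text
t 7.3 pos [0.3753 0.1037 0.5775] tilt 6.87 head 5.7 yawx -84.27 F [ 0.1 -0.7 -0.9] T [-0.01  0.19  0.05] gap 0.0231
joints [ 0.097  0.036  0.879  2.294  0.    -1.574]
dx dy dz [ 0.0061 -0.0148  0.0799] twist -0.27129811250654257
```

Call:
{"fn": "drive_tool", "kwargs": {"plan": [{"dx":0.0,"dy":-0.1,"dz":-0.3,"twist":0},{"dx":0.0,"dy":-0.1,"dz":-0.3,"twist":0},{"dx":0.0,"dy":-0.1,"dz":-0.3,"twist":0},{"dx":0.0,"dy":-0.1,"dz":-0.3,"twist":0},{"dx":0.0,"dy":-0.1,"dz":-0.3,"twist":0}]}}

```text
t: 7.8
ee_pos: [0.4026, 0.1039, 0.5939]
eef_rot: [-2.973, 0.0, -1.471]
ft_force: [-0.6, -0.5, -1.8]
finger_gap: 0.0229
```

```bash
python3 -c "
from g import *
goto([.40,0.10,.5],-84)"
```

```text
t 7.8 pos [0.4026 0.1039 0.5939] tilt 9.67 head 5.8 yawx -84.28 F [-0.6 -0.5 -1.8] T [-0.05  0.24  0.01] gap 0.0229
joints [ 9.000e-02  1.010e-01  9.930e-01  2.294e+00  2.000e-03 -1.581e+00]
dx dy dz [0.0037 0.0187 0.0921] twist -0.2772073886645785
```

Call:
{"fn": "drive_tool", "kwargs": {"plan": [{"dx":0.0,"dy":-0.02,"dz":-0.3,"twist":0},{"dx":0.0,"dy":-0.02,"dz":-0.3,"twist":0},{"dx":0.0,"dy":-0.02,"dz":-0.3,"twist":0},{"dx":0.0,"dy":-0.02,"dz":-0.3,"twist":0},{"dx":0.0,"dy":-0.02,"dz":-0.3,"twist":0}]}}

```text
t: 8.3
ee_pos: [0.3775, 0.1003, 0.615]
eef_rot: [-2.921, -0.0, -1.471]
ft_force: [0.1, 0.5, -1.5]
finger_gap: 0.0231
```

Call:
{"fn": "drive_tool", "kwargs": {"plan": [{"dx":0.0,"dy":-0.02,"dz":-0.3,"twist":0},{"dx":0.0,"dy":-0.02,"dz":-0.3,"twist":0},{"dx":0.0,"dy":-0.02,"dz":-0.3,"twist":0},{"dx":0.0,"dy":-0.02,"dz":-0.3,"twist":0},{"dx":0.0,"dy":-0.02,"dz":-0.3,"twist":0}]}}

```text
t: 8.8
ee_pos: [0.3539, 0.0988, 0.634]
eef_rot: [-2.87, -0.001, -1.471]
ft_force: [0.5, -0.3, -1.9]
finger_gap: 0.0232
```

```bash
python3 -c "
from g import *
goto([.40,0.10,.5],-84)"
```

```text
t 8.8 pos [0.3539 0.0988 0.634 ] tilt 15.58 head 5.5 yawx -84.29 F [ 0.5 -0.3 -1.9] T [-0.05  0.39 -0.02] gap 0.0232
joints [ 8.700e-02 -2.500e-02  9.700e-01  2.294e+00  2.000e-03 -1.583e+00]
dx dy dz [ 0.0033 -0.0083  0.1414] twist -0.28708691226270844
```

Call:
{"fn": "drive_tool", "kwargs": {"plan": [{"dx":0.0,"dy":-0.08,"dz":-0.3,"twist":0},{"dx":0.0,"dy":-0.08,"dz":-0.3,"twist":0},{"dx":0.0,"dy":-0.08,"dz":-0.3,"twist":0},{"dx":0.0,"dy":-0.08,"dz":-0.3,"twist":0},{"dx":0.0,"dy":-0.08,"dz":-0.3,"twist":0}]}}

```text
t: 9.3
ee_pos: [0.3576, 0.1001, 0.6523]
eef_rot: [-2.821, -0.002, -1.471]
ft_force: [-1.5, -0.6, -1.8]
finger_gap: 0.0227
```

Call:
{"fn": "drive_tool", "kwargs": {"plan": [{"dx":0.0,"dy":-0.08,"dz":-0.3,"twist":0},{"dx":0.0,"dy":-0.08,"dz":-0.3,"twist":0},{"dx":0.0,"dy":-0.08,"dz":-0.3,"twist":0},{"dx":0.0,"dy":-0.08,"dz":-0.3,"twist":0},{"dx":0.0,"dy":-0.08,"dz":-0.3,"twist":0}]}}

```text
t: 9.8
ee_pos: [0.3519, 0.1006, 0.6705]
eef_rot: [-2.771, -0.002, -1.471]
ft_force: [0.4, 0.1, -2.0]
finger_gap: 0.0229
```

Call:
{"fn": "drive_tool", "kwargs": {"plan": [{"dx":0.0,"dy":-0.08,"dz":-0.3,"twist":0},{"dx":0.0,"dy":-0.08,"dz":-0.3,"twist":0},{"dx":0.0,"dy":-0.08,"dz":-0.3,"twist":0},{"dx":0.0,"dy":-0.08,"dz":-0.3,"twist":0},{"dx":0.0,"dy":-0.08,"dz":-0.3,"twist":0}]}}

```text
t: 10.3
ee_pos: [0.3399, 0.1011, 0.6882]
eef_rot: [-2.722, -0.002, -1.472]
ft_force: [-0.4, -0.7, -2.1]
finger_gap: 0.0229
```

```bash
python3 -c "
from g import *
goto([.40,0.10,.5],-84)"
```

```text
t 10.3 pos [0.3399 0.1011 0.6882] tilt 24.04 head 5.4 yawx -84.31 F [-0.4 -0.7 -2.1] T [-0.09  0.62  0.01] gap 0.0229
joints [ 0.102 -0.039  1.104  2.294 -0.003 -1.569]
dx dy dz [0.0066 0.0222 0.1962] twist -0.31458939797846597
```

```bash
cat >> g.py <<'E'
C=np.array([.5520,.2422,.1070]); PSI=np.radians(5.6); TH=np.radians(25)
N=np.array([-np.sin(TH)*np.cos(PSI),-np.sin(TH)*np.sin(PSI),np.cos(TH)])
def tipto(h,L=.1497,off=(0,0,0),yaw=-84.3):
    s=ctrl.read_state(); R=Rn.from_euler('xyz',s['eef_rot']).as_matrix()
    tip=s['ee_pos']+R[:,2]*L; e=tip-C; ey=np.array([-np.sin(PSI),np.cos(PSI),0]); ex=np.cross(ey,N)
    print('tip rel slot: across(x) %.4f along(y) %.4f out %.4f'%(e@ex,e@ey,e@N),'slotdir in tool deg %.2f'%np.degrees(np.arctan2((-ey)@R[:,1],(-ey)@R[:,0])))
    goto(C+N*h-R[:,2]*L+np.array(off),None,s)
E
python3 -c "
from g import *
tipto(.05)"
```

```text
tip rel slot: across(x) 0.0393 along(y) -0.1200 out 0.4721 slotdir in tool deg 0.13
t 10.3 pos [0.3399 0.1011 0.6882] tilt 24.04 head 5.4 yawx -84.31 F [-0.4 -0.7 -2.1] T [-0.09  0.62  0.01] gap 0.0229
joints [ 0.102 -0.039  1.104  2.294 -0.003 -1.569]
dx dy dz [-0.1207  0.032   0.4225] twist None
```

Call:
{"fn": "drive_tool", "kwargs": {"plan": [{"dx":-0.012,"dy":0.003,"dz":0.042,"twist":0},{"dx":-0.024,"dy":0.006,"dz":0.084,"twist":0},{"dx":-0.036,"dy":0.009,"dz":0.126,"twist":0},{"dx":-0.048,"dy":0.012,"dz":0.168,"twist":0},{"dx":-0.06,"dy":0.016,"dz":0.205,"twist":0}]}}

```text
t: 10.8
ee_pos: [0.4026, 0.1678, 0.4894]
eef_rot: [-2.727, -0.003, -1.471]
ft_force: [1.1, -0.2, -1.5]
finger_gap: 0.0229
```

```bash
python3 -c "
from g import *
tipto(.05)"
```

```text
tip rel slot: across(x) 0.0171 along(y) -0.0598 out 0.2629 slotdir in tool deg 0.16
t 10.8 pos [0.4026 0.1678 0.4894] tilt 23.77 head 5.3 yawx -84.30 F [ 1.1 -0.2 -1.5] T [-0.09  0.61 -0.04] gap 0.0229
joints [ 0.302 -0.377  0.209  1.749 -0.084 -1.386]
dx dy dz [-0.0603  0.0124  0.213 ] twist None
```

Call:
{"fn": "drive_tool", "kwargs": {"plan": [{"dx":-0.015,"dy":0.003,"dz":0.045,"twist":0},{"dx":-0.03,"dy":0.006,"dz":0.09,"twist":0},{"dx":-0.045,"dy":0.009,"dz":0.135,"twist":0},{"dx":-0.06,"dy":0.012,"dz":0.175,"twist":0},{"dx":-0.06,"dy":0.0124,"dz":0.205,"twist":0}]}}

```text
t: 11.3
ee_pos: [0.466, 0.235, 0.2902]
eef_rot: [-2.734, -0.004, -1.469]
ft_force: [-0.2, -1.1, -2.5]
finger_gap: 0.0228
```

```bash
python3 -c "
from g import *
tipto(.05)
c=cam('scene');save(c,'pics/s4.png');np.savez('s4.npz',**c);a=cv2.imread('pics/s4.png')[90:230,330:480];cv2.imwrite('pics/s4c.png',cv2.resize(a,None,fx=4,fy=4,interpolation=2))
c=cam('top');save(c,'pics/t4.png')
tipto(.05)"
```

```text
tip rel slot: across(x) -0.0052 along(y) 0.0010 out 0.0529 slotdir in tool deg 0.33
t 11.3 pos [0.466  0.235  0.2902] tilt 23.33 head 5.3 yawx -84.14 F [-0.2 -1.1 -2.5] T [-0.19  0.63 -0.03] gap 0.0228
joints [ 0.415 -0.357 -0.208  1.331 -0.126 -1.284]
dx dy dz [ 0.001  -0.0052  0.0028] twist None
tip rel slot: across(x) -0.0090 along(y) -0.0016 out 0.0505 slotdir in tool deg 0.29
t 11.4 pos [0.4647 0.233  0.2868] tilt 22.91 head 4.7 yawx -84.27 F [-0.5 -1.3 -3. ] T [-0.12  0.74 -0.06] gap 0.0231
joints [ 0.413 -0.355 -0.211  1.334 -0.127 -1.284]
dx dy dz [-0.0015 -0.009   0.0001] twist None
```

View pics/s4c.png

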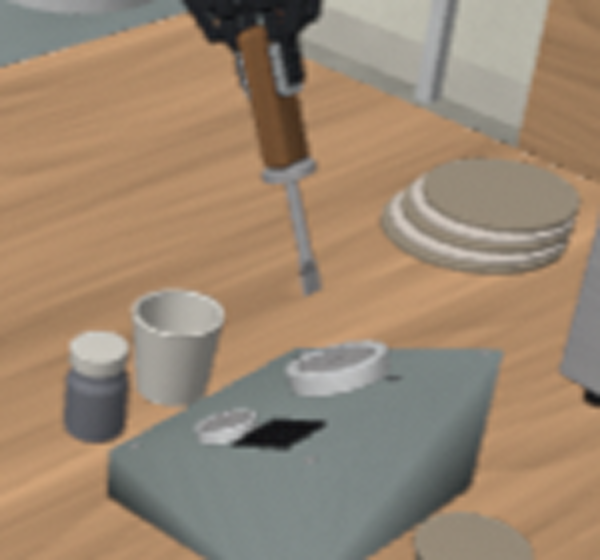

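View pics/t4.png

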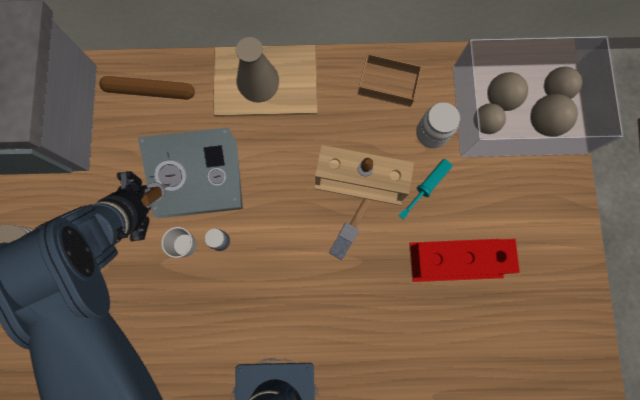

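```bash
python3 -c "
from g import *
c=dict(np.load('s4.npz'))
from scipy.spatial.transform import Rotation as Rn
for pos,rot in (([0.466,0.235,0.2902],[-2.734,-.004,-1.469]),(ctrl.read_state()['ee_pos'],ctrl.read_state()['eef_rot'])):
    R=Rn.from_euler('xyz',rot).as_matrix(); pos=np.array(pos)
    for L in(.1497,.1337,.0597,.0517): print(L,((proj(c,pos+R[:,2]*L)-[330,90])*4).round(1))
print(((proj(c,C)-[330,90])*4).round(1))
a=cv2.imread('pics/s4.png')[148:172,395:420];cv2.imwrite('pics/s4d.png',cv2.resize(a,None,fx=20,fy=20,interpolation=0))
tipto(.02)
"
```

```text
0.1497 [313.3 290.5]
0.1337 [309.1 270.2]
0.0597 [289.  174.1]
0.0517 [286.8 163.5]
0.1497 [307.8 294.7]
0.1337 [303.7 274.4]
0.0597 [284.5 178.5]
0.0517 [282.4 168. ]
[333.3 356.9]
tip rel slot: across(x) -0.0090 along(y) -0.0016 out 0.0505 slotdir in tool deg 0.29
t 11.4 pos [0.4647 0.233  0.2868] tilt 22.91 head 4.7 yawx -84.27 F [-0.5 -1.3 -3. ] T [-0.12  0.74 -0.06] gap 0.0231
joints [ 0.413 -0.355 -0.211  1.334 -0.127 -1.284]
dx dy dz [-0.0017 -0.0101  0.0301] twist None
```

View pics/s4d.png

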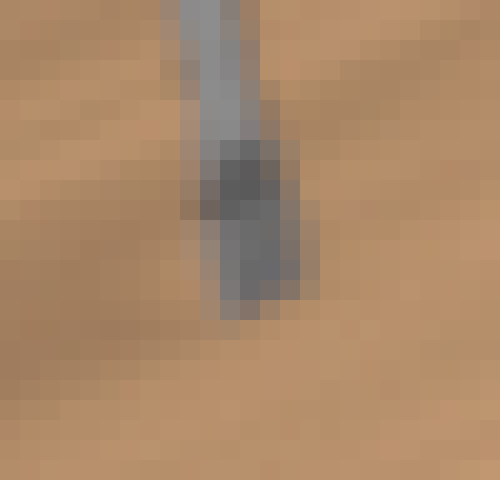

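Call:
{"fn": "drive_tool", "kwargs": {"plan": [{"dx":-0.001,"dy":-0.004,"dz":0.01,"twist":0},{"dx":-0.0017,"dy":-0.008,"dz":0.02,"twist":0},{"dx":-0.0017,"dy":-0.0105,"dz":0.03,"twist":0},{"dx":-0.0017,"dy":-0.0105,"dz":0.035,"twist":0},{"dx":-0.0017,"dy":-0.0105,"dz":0.035,"twist":0}]}}

```text
t: 11.9
ee_pos: [0.4879, 0.2365, 0.2582]
eef_rot: [-2.743, -0.008, -1.471]
ft_force: [-1.1, 0.4, -1.8]
finger_gap: 0.0232
```

```bash
python3 -c "
from g import *
tipto(.005)"
```

```text
tip rel slot: across(x) -0.0000 along(y) -0.0004 out 0.0147 slotdir in tool deg 0.27
t 11.9 pos [0.4879 0.2365 0.2582] tilt 22.87 head 4.6 yawx -84.30 F [-1.1  0.4 -1.8] T [-0.08  0.63 -0.04] gap 0.0232
joints [ 0.399 -0.31  -0.235  1.265 -0.122 -1.297]
dx dy dz [-0.0004 -0.0004  0.0096] twist None
```

Call:
{"fn": "drive_tool", "kwargs": {"plan": [{"dx":-0.0004,"dy":0,"dz":0.005,"twist":0},{"dx":-0.0004,"dy":0,"dz":0.01,"twist":0},{"dx":-0.0004,"dy":0,"dz":0.013,"twist":0},{"dx":-0.0004,"dy":0,"dz":0.015,"twist":0},{"dx":-0.0004,"dy":0,"dz":0.017,"twist":0}]}}

```text
t: 12.4
ee_pos: [0.4941, 0.2375, 0.2432]
eef_rot: [-2.742, -0.008, -1.471]
ft_force: [-4.6, -0.4, 1.6]
finger_gap: 0.0229
```

```bash
python3 -c "
from g import *
tipto(.005)
s=ctrl.read_state();print('Fn',s['ft_force']@N)
c=cam('scene');save(c,'pics/s5.png');a=cv2.imread('pics/s5.png')[140:210,370:450];cv2.imwrite('pics/s5c.png',cv2.resize(a,None,fx=8,fy=8,interpolation=2))"
```

```text
tip rel slot: across(x) -0.0006 along(y) 0.0000 out -0.0016 slotdir in tool deg 0.28
t 12.4 pos [0.4941 0.2375 0.2432] tilt 22.88 head 4.7 yawx -84.28 F [-4.6 -0.4  1.6] T [-0.22  1.29 -0.07] gap 0.0229
joints [ 0.395 -0.299 -0.256  1.232 -0.12  -1.301]
dx dy dz [ 0.0001 -0.0004 -0.0066] twist None
Fn 3.424572588874396
```

View pics/s5c.png

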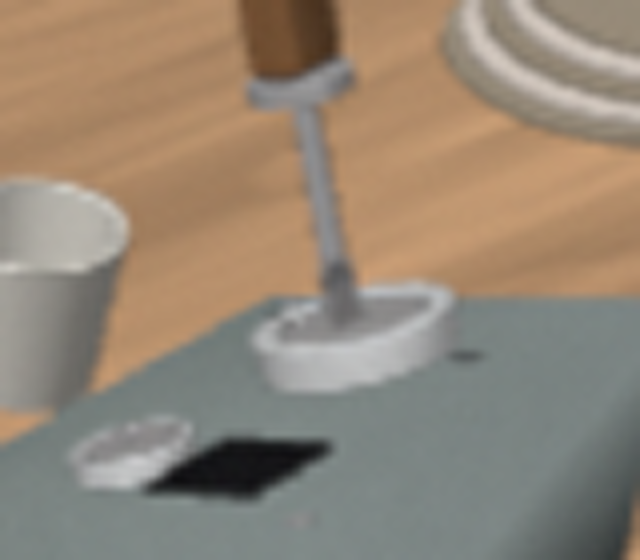

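Call:
{"fn": "drive_tool", "kwargs": {"plan": [{"dx":0,"dy":0,"dz":0.002,"twist":0},{"dx":0,"dy":0,"dz":0.004,"twist":0},{"dx":0,"dy":0,"dz":0.005,"twist":0},{"dx":0,"dy":0,"dz":0.006,"twist":0},{"dx":0,"dy":0,"dz":0.006,"twist":0}]}}

```text
t: 12.95
ee_pos: [0.4962, 0.2378, 0.2392]
eef_rot: [-2.741, -0.007, -1.471]
ft_force: [-6.9, -2.3, 7.9]
finger_gap: 0.023
```

```bash
python3 -c "
from g import *
tipto(.005)
s=ctrl.read_state();print('Fn',(s['ft_force']-[-.5,-.5,-2.2])@N)"
```

```text
tip rel slot: across(x) -0.0002 along(y) 0.0002 out -0.0061 slotdir in tool deg 0.28
t 12.95 pos [0.4962 0.2378 0.2392] tilt 22.94 head 4.7 yawx -84.27 F [-6.9 -2.3  7.9] T [-0.46  1.92 -0.11] gap 0.023
joints [ 0.393 -0.296 -0.262  1.221 -0.119 -1.302]
dx dy dz [ 0.0002  0.0002 -0.0111] twist None
Fn 11.937265634751054
```

Call:
{"fn": "drive_tool", "kwargs": {"plan": [{"dx":0,"dy":0,"dz":-0.0025,"twist":0},{"dx":0,"dy":-0.0006,"dz":-0.0025,"twist":0},{"dx":0,"dy":-0.0012,"dz":-0.0025,"twist":0},{"dx":0,"dy":-0.0018,"dz":-0.0025,"twist":0},{"dx":0,"dy":-0.0024,"dz":-0.0025,"twist":0}]}}

```text
t: 13.45
ee_pos: [0.4961, 0.2377, 0.2416]
eef_rot: [-2.745, -0.008, -1.47]
ft_force: [-6.8, -1.2, 3.5]
finger_gap: 0.0232
```

```bash
python3 -c "
from g import *
tipto(.005)
s=ctrl.read_state();print('Fn',(s['ft_force']-[-.5,-.5,-2.2])@N)"
```

```text
tip rel slot: across(x) 0.0002 along(y) 0.0001 out -0.0039 slotdir in tool deg 0.31
t 13.45 pos [0.4961 0.2377 0.2416] tilt 22.75 head 4.7 yawx -84.24 F [-6.8 -1.2  3.5] T [-0.39  2.1  -0.08] gap 0.0232
joints [ 0.393 -0.292 -0.254  1.229 -0.118 -1.303]
dx dy dz [ 0.0002  0.0006 -0.0089] twist None
Fn 7.82708875768129
```

Call:
{"fn": "drive_tool", "kwargs": {"plan": [{"dx":0,"dy":-0.001,"dz":0.0008,"twist":0},{"dx":0,"dy":-0.002,"dz":0.0005,"twist":0},{"dx":0,"dy":-0.003,"dz":0.0003,"twist":0},{"dx":0,"dy":-0.004,"dz":0.0003,"twist":0},{"dx":0,"dy":-0.004,"dz":0.0003,"twist":0}]}}

```text
t: 13.95
ee_pos: [0.4996, 0.2381, 0.2417]
eef_rot: [-2.746, -0.008, -1.47]
ft_force: [-0.8, -0.3, -1.2]
finger_gap: 0.0229
```

```bash
python3 -c "
from g import *
tipto(.005)
s=ctrl.read_state();print('Fn',(s['ft_force']-[-.5,-.5,-2.2])@N)"
```

```text
tip rel slot: across(x) 0.0032 along(y) 0.0001 out -0.0053 slotdir in tool deg 0.33
t 13.95 pos [0.4996 0.2381 0.2417] tilt 22.65 head 4.7 yawx -84.23 F [-0.8 -0.3 -1.2] T [-0.13  1.14 -0.  ] gap 0.0229
joints [ 0.39  -0.282 -0.245  1.229 -0.117 -1.305]
dx dy dz [ 0.0002  0.0036 -0.0102] twist None
Fn 1.0779940325002424
```

Call:
{"fn": "drive_tool", "kwargs": {"plan": [{"dx":0,"dy":0,"dz":0.002,"twist":0},{"dx":0,"dy":0,"dz":0.004,"twist":0},{"dx":0,"dy":0,"dz":0.006,"twist":0},{"dx":0,"dy":0,"dz":0.008,"twist":0},{"dx":0,"dy":0,"dz":0.0095,"twist":0}]}}

```text
t: 14.45
ee_pos: [0.5031, 0.2386, 0.2347]
eef_rot: [-2.745, -0.007, -1.47]
ft_force: [-11.2, -1.3, 11.7]
finger_gap: 0.0231
```

```bash
python3 -c "
from g import *
tipto(.005)
s=ctrl.read_state();print('Fn',(s['ft_force']-[-.5,-.5,-2.2])@N)"
```

```text
tip rel slot: across(x) 0.0036 along(y) 0.0004 out -0.0131 slotdir in tool deg 0.33
t 14.45 pos [0.5031 0.2386 0.2347] tilt 22.72 head 4.8 yawx -84.21 F [-11.2  -1.3  11.7] T [-0.52  2.47 -0.15] gap 0.0231
joints [ 0.388 -0.276 -0.255  1.212 -0.116 -1.307]
dx dy dz [ 0.0005  0.0043 -0.0179] twist None
Fn 17.088346706697287
```

Call:
{"fn": "drive_tool", "kwargs": {"plan": [{"dx":0,"dy":0.0005,"dz":0.0016,"twist":4},{"dx":0,"dy":0.0005,"dz":0.0016,"twist":10},{"dx":0,"dy":0.0005,"dz":0.0016,"twist":16},{"dx":0,"dy":0.0005,"dz":0.0016,"twist":22},{"dx":0,"dy":0.0005,"dz":0.0016,"twist":28}]}}

```text
t: 14.95
ee_pos: [0.5024, 0.2382, 0.2345]
eef_rot: [-2.785, 0.177, -1.929]
ft_force: [-8.7, -2.9, 8.5]
finger_gap: 0.0228
```

```bash
cat >> g.py <<'E'
def st():
    tipto(.005); s=ctrl.read_state();d=s['ft_force']-[-.5,-.5,-2.2]; ey=np.array([-np.sin(PSI),np.cos(PSI),0]); ex=np.cross(ey,N)
    R=Rn.from_euler('xyz',s['eef_rot']).as_matrix()
    print('Fn %.1f Fup %.1f Fy %.1f'%(d@N,d@ex,d@ey),'Mz_tool %.2f'%(s['ft_torque']@R[:,2]))
E
python3 -c "
from g import *
st()"
```

```text
tip rel slot: across(x) 0.0028 along(y) -0.0000 out -0.0130 slotdir in tool deg -27.88
t 14.95 pos [0.5024 0.2382 0.2345] tilt 22.71 head 4.7 yawx -110.51 F [-8.7 -2.9  8.5] T [-0.83  2.35 -0.17] gap 0.0228
joints [ 0.388 -0.278 -0.257  1.212 -0.116 -0.815]
dx dy dz [ 0.0017  0.0031 -0.0179] twist None
Fn 13.3 Fup -3.1 Fy -1.6 Mz_tool -0.09
```

Call:
{"fn": "drive_tool", "kwargs": {"plan": [{"dx":0.0002,"dy":0.0004,"dz":0.0018,"twist":6},{"dx":0.0002,"dy":0.0004,"dz":0.0018,"twist":12},{"dx":0.0002,"dy":0.0004,"dz":0.0018,"twist":18},{"dx":0.0002,"dy":0.0004,"dz":0.0018,"twist":24},{"dx":0.0002,"dy":0.0004,"dz":0.0018,"twist":30}]}}

```text
t: 15.45
ee_pos: [0.5021, 0.2374, 0.2344]
eef_rot: [-2.918, 0.33, -2.451]
ft_force: [-9.8, -3.2, 8.2]
finger_gap: 0.0231
```

```bash
python3 -c "
from g import *
st()"
```

```text
tip rel slot: across(x) 0.0024 along(y) -0.0010 out -0.0130 slotdir in tool deg -58.10
t 15.45 pos [0.5021 0.2374 0.2344] tilt 22.73 head 4.5 yawx -140.44 F [-9.8 -3.2  8.2] T [-0.92  2.34 -0.22] gap 0.0231
joints [ 0.388 -0.28  -0.258  1.213 -0.118 -0.288]
dx dy dz [ 0.0022  0.0024 -0.0178] twist None
Fn 13.5 Fup -4.2 Fy -1.8 Mz_tool -0.08
```

Call:
{"fn": "drive_tool", "kwargs": {"plan": [{"dx":0,"dy":0,"dz":0.0018,"twist":6},{"dx":0,"dy":0,"dz":0.0018,"twist":12},{"dx":0,"dy":0,"dz":0.0018,"twist":18},{"dx":0,"dy":0,"dz":0.0018,"twist":24},{"dx":0,"dy":0,"dz":0.0018,"twist":30}]}}

```text
t: 15.95
ee_pos: [0.5022, 0.2371, 0.2344]
eef_rot: [-3.121, 0.397, -3.012]
ft_force: [-9.6, -2.6, 8.7]
finger_gap: 0.023
```

```bash
python3 -c "
from g import *
st()"
```

```text
tip rel slot: across(x) 0.0027 along(y) -0.0015 out -0.0130 slotdir in tool deg -88.32
t 15.95 pos [0.5022 0.2371 0.2344] tilt 22.77 head 4.4 yawx -172.57 F [-9.6 -2.6  8.7] T [-0.81  2.29 -0.15] gap 0.023
joints [ 0.388 -0.28  -0.258  1.212 -0.119  0.239]
dx dy dz [ 0.0033  0.0014 -0.0178] twist None
Fn 13.8 Fup -3.8 Fy -1.2 Mz_tool -0.11
```

Call:
{"fn": "drive_tool", "kwargs": {"plan": [{"dx":0,"dy":0,"dz":0.0018,"twist":3},{"dx":0,"dy":0,"dz":0.0018,"twist":6},{"dx":0,"dy":0,"dz":0.0018,"twist":9},{"dx":0,"dy":0,"dz":0.0018,"twist":11},{"dx":0,"dy":0,"dz":0.0018,"twist":12}]}}

```text
t: 16.45
ee_pos: [0.502, 0.2366, 0.2343]
eef_rot: [3.075, 0.392, 3.044]
ft_force: [-10.0, -2.7, 8.7]
finger_gap: 0.0234
```

```bash
python3 -c "
from g import *
st()"
```

```text
tip rel slot: across(x) 0.0023 along(y) -0.0020 out -0.0129 slotdir in tool deg -100.33
t 16.45 pos [0.502  0.2366 0.2343] tilt 22.75 head 4.3 yawx 174.41 F [-10.   -2.7   8.7] T [-0.82  2.47 -0.17] gap 0.0234
joints [ 0.388 -0.28  -0.259  1.213 -0.119  0.449]
dx dy dz [ 0.0033  0.0013 -0.0179] twist None
Fn 13.9 Fup -4.2 Fy -1.3 Mz_tool -0.09
```

Call:
{"fn": "drive_tool", "kwargs": {"plan": [{"dx":0,"dy":0,"dz":0.0018,"twist":2},{"dx":0,"dy":0,"dz":0.0018,"twist":3},{"dx":0,"dy":0,"dz":0.0018,"twist":4},{"dx":0,"dy":0,"dz":0.0018,"twist":5},{"dx":0,"dy":0,"dz":0.0018,"twist":5}]}}

```text
t: 16.95
ee_pos: [0.5017, 0.2364, 0.2342]
eef_rot: [3.041, 0.384, 2.951]
ft_force: [-9.3, -2.8, 9.2]
finger_gap: 0.023
```

```bash
python3 -c "
from g import *
st()"
```

```text
tip rel slot: across(x) 0.0019 along(y) -0.0022 out -0.0129 slotdir in tool deg -105.27
t 16.95 pos [0.5017 0.2364 0.2342] tilt 22.73 head 4.2 yawx 169.09 F [-9.3 -2.8  9.2] T [-0.73  2.41  0.07] gap 0.023
joints [ 0.388 -0.281 -0.259  1.213 -0.119  0.535]
dx dy dz [ 0.0031  0.0013 -0.0179] twist None
Fn 14.1 Fup -3.3 Fy -1.4 Mz_tool -0.28
```

Call:
{"fn": "drive_tool", "kwargs": {"plan": [{"dx":0,"dy":0,"dz":0.001,"twist":-3},{"dx":0,"dy":0,"dz":-0.002,"twist":-5},{"dx":0,"dy":0,"dz":-0.005,"twist":-5},{"dx":0,"dy":0,"dz":-0.008,"twist":-5},{"dx":0,"dy":0,"dz":-0.011,"twist":-5}]}}

```text
t: 17.45
ee_pos: [0.4981, 0.2361, 0.244]
eef_rot: [3.076, 0.392, 3.045]
ft_force: [0.2, 0.3, -1.2]
finger_gap: 0.0232
```

```bash
python3 -c "
from g import *
st()"
```

```text
tip rel slot: across(x) 0.0029 along(y) -0.0022 out -0.0024 slotdir in tool deg -100.30
t 17.45 pos [0.4981 0.2361 0.244 ] tilt 22.78 head 4.2 yawx 174.44 F [ 0.2  0.3 -1.2] T [-0.09  0.57 -0.03] gap 0.0232
joints [ 0.39  -0.288 -0.246  1.233 -0.121  0.451]
dx dy dz [ 0.0035  0.0015 -0.0073] twist None
Fn 0.6 Fup 1.1 Fy 0.7 Mz_tool 0.01
```

Force is zero and the blade is nearly out. Lift off clear of the switch and look.

Call:
{"fn": "drive_tool", "kwargs": {"plan": [{"dx":0,"dy":0,"dz":-0.01,"twist":0},{"dx":0,"dy":0,"dz":-0.04,"twist":0},{"dx":0,"dy":0,"dz":-0.08,"twist":0},{"dx":0,"dy":0,"dz":-0.125,"twist":0},{"dx":0,"dy":0,"dz":-0.17,"twist":0}]}}

```text
t: 17.95
ee_pos: [0.4319, 0.2311, 0.4026]
eef_rot: [3.075, 0.393, 3.044]
ft_force: [0.2, 1.0, -1.5]
finger_gap: 0.0232
```

```bash
python3 -c "
from g import *
st()
c=cam('scene');save(c,'pics/s6.png');np.savez('s6.npz',**c)
c=cam('top');save(c,'pics/t6.png');np.savez('t6.npz',**c)
a=cv2.imread('pics/t6.png')[115:265,130:260];cv2.imwrite('pics/t6c.png',cv2.resize(a,None,fx=4,fy=4,interpolation=2))
P=cloud(c);n=N;d=(P-C)@n
V,U=np.mgrid[:400,:640]
r=np.linalg.norm((P-C)-d[...,None]*n,axis=-1)
for a,b in((0,.024),(.029,.036)):
    m=(r<b)&(r>a)&(abs(d)<.03);print(a,m.sum(),np.median(d[m]))
"
```

```text
tip rel slot: across(x) 0.0099 along(y) -0.0008 out 0.1693 slotdir in tool deg -100.34
t 17.95 pos [0.4319 0.2311 0.4026] tilt 22.84 head 4.2 yawx 174.39 F [ 0.2  1.  -1.5] T [-0.01  0.54  0.03] gap 0.0232
joints [ 0.446 -0.331  0.049  1.576 -0.142  0.503]
dx dy dz [0.0041 0.0016 0.1645] twist None
Fn 0.3 Fup 1.0 Fy 1.4 Mz_tool -0.02
0 305 0.00016078089945400088
0.029 250 6.566655860258115e-05
```

View pics/t6c.png

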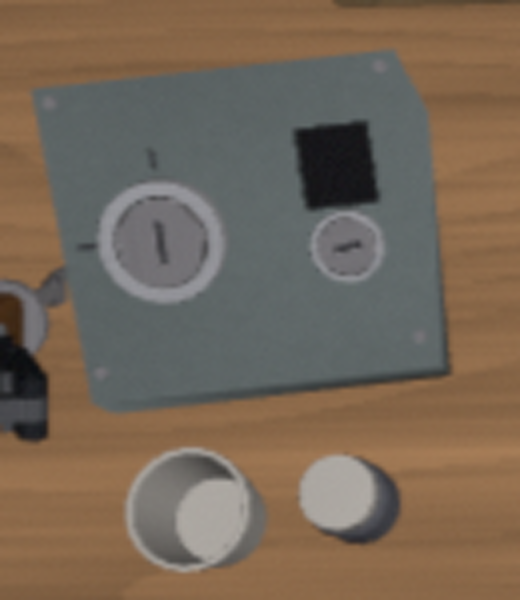

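View pics/s6.png

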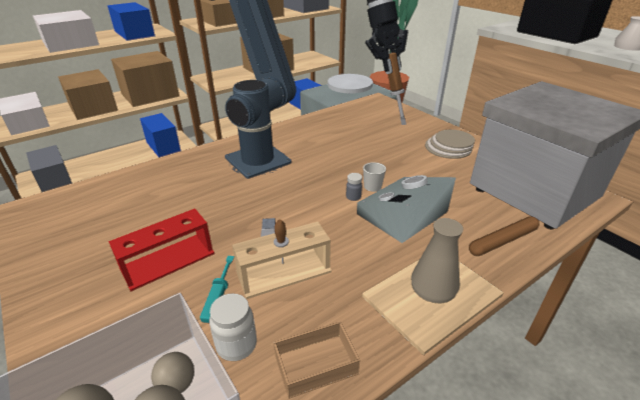

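The slot now runs up the slope at crop (160,242), in line with the upper mark. The disc is flush with the shroud (0.1 mm difference), and the trim screw and bystanders are unchanged. Next I check the slot angle in numbers.

```bash
python3 -c "
from g import *
t=dict(np.load('t6.npz')); gray=cv2.cvtColor(t['frame'],cv2.COLOR_RGB2GRAY).astype(float)
V,U=np.mgrid[:400,:640]
w=np.where((abs(U-169.5)<5)&(abs(V-175.5)<9),np.clip(105-gray,0,None),0)
k=w>0
pts=[]
for u,v in zip(U[k],V[k]):
    o,d=ray(t,u,v); pts.append(o+d*(((C-o)@N)/(d@N)))
pts=np.array(pts);ww=w[k];m=(pts*ww[:,None]).sum(0)/ww.sum();ev,E=np.linalg.eigh(np.cov((pts-m).T,aweights=ww));v=E[:,2]
ey=np.array([-np.sin(PSI),np.cos(PSI),0]); ex=np.cross(ey,N)
print(m,np.degrees(np.arctan2(v@ey,v@ex)))
d=gray-cv2.cvtColor(np.load('top0.npz')['frame'],cv2.COLOR_RGB2GRAY)
print('trim diff',abs(d[167:188,207:228]).max())
print(np.degrees(1.6))
"
```

```text
[0.55208386 0.24184714 0.10702286] 178.60571487637526
trim diff 3.0
91.67324722093173
```

```bash
python3 -c "
from g import *
goto([.60,.10,.45])
P=cloud(dict(np.load('top0.npz')));m=P[30:110,225:290,2];print('vase z',m[m<1].max())
"
```

```text
t 18.05 pos [0.4332 0.2321 0.411 ] tilt 23.67 head 5.0 yawx 174.28 F [ 1.   0.3 -0.6] T [-0.01  0.47 -0.02] gap 0.0232
joints [ 0.446 -0.335  0.059  1.575 -0.142  0.503]
dx dy dz [-0.18   -0.1171  0.0265] twist None
vase z 0.21070147684887675
```

Call:
{"fn": "drive_tool", "kwargs": {"plan": [{"dx":-0.036,"dy":-0.023,"dz":0.003,"twist":-6},{"dx":-0.072,"dy":-0.047,"dz":0.006,"twist":-12},{"dx":-0.108,"dy":-0.07,"dz":0.01,"twist":-18},{"dx":-0.144,"dy":-0.094,"dz":0.015,"twist":-24},{"dx":-0.18,"dy":-0.117,"dz":0.02,"twist":-28}]}}

```text
t: 18.55
ee_pos: [0.599, 0.0982, 0.4558]
eef_rot: [-3.004, 0.391, -2.707]
ft_force: [0.2, 0.4, -2.0]
finger_gap: 0.0232
```

```bash
python3 -c "
from g import *
goto([.85,.12,.45])"
```

```text
t 18.55 pos [0.599  0.0982 0.4558] tilt 23.69 head 4.9 yawx -155.12 F [ 0.2  0.4 -2. ] T [-0.01  0.53  0.05] gap 0.0232
joints [ 0.043 -0.039  0.404  1.601  0.017 -0.36 ]
dx dy dz [-0.2167 -0.0719  0.1065] twist None
```

```bash
python3 -c "
from g import *
goto([.80,.115,.52])"
```

```text
t 18.55 pos [0.599  0.0982 0.4558] tilt 23.69 head 4.9 yawx -155.12 F [ 0.2  0.4 -2. ] T [-0.01  0.53  0.05] gap 0.0232
joints [ 0.043 -0.039  0.404  1.601  0.017 -0.36 ]
dx dy dz [-0.1996 -0.0669  0.0223] twist None
```

Call:
{"fn": "drive_tool", "kwargs": {"plan": [{"dx":-0.04,"dy":-0.013,"dz":0.004,"twist":-4},{"dx":-0.08,"dy":-0.026,"dz":0.008,"twist":-9},{"dx":-0.12,"dy":-0.04,"dz":0.012,"twist":-14},{"dx":-0.16,"dy":-0.053,"dz":0.016,"twist":-20},{"dx":-0.2,"dy":-0.067,"dz":0.022,"twist":-25}]}}

```text
t: 19.05
ee_pos: [0.7713, 0.1113, 0.5024]
eef_rot: [-2.828, 0.316, -2.25]
ft_force: [-22.2, -0.8, 56.5]
finger_gap: 0.0226
```

```bash
python3 -c "
from g import *
goto([.95,.11,.60])"
```

```text
t 19.05 pos [0.7713 0.1113 0.5024] tilt 25.30 head 4.9 yawx -128.89 F [-22.2  -0.8  56.5] T [-0.27  0.15 -0.07] gap 0.0226
joints [ 0.052  0.667  1.42   1.882  0.014 -0.787]
dx dy dz [-0.136  -0.1511 -0.0122] twist None
```

Call:
{"fn": "drive_tool", "kwargs": {"plan": [{"dx":0,"dy":0,"dz":0,"twist":0},{"dx":0,"dy":0,"dz":0,"twist":0},{"dx":-0.002,"dy":-0.002,"dz":0,"twist":0},{"dx":-0.004,"dy":-0.005,"dz":0,"twist":0},{"dx":-0.008,"dy":-0.01,"dz":0,"twist":0}]}}

```text
t: 19.55
ee_pos: [0.7759, 0.1098, 0.5073]
eef_rot: [-2.815, 0.327, -2.246]
ft_force: [0.1, 0.1, -2.0]
finger_gap: 0.023
```

```bash
python3 -c "
from g import *
goto([.95,.11,.60])
c=cam('scene');save(c,'pics/s7.png')"
```

```text
t 19.55 pos [0.7759 0.1098 0.5073] tilt 26.25 head 4.9 yawx -128.66 F [ 0.1  0.1 -2. ] T [-0.1   0.69  0.02] gap 0.023
joints [ 0.048  0.664  1.42   1.869  0.016 -0.789]
dx dy dz [-0.133  -0.1456 -0.0064] twist None
```

View pics/s7.png

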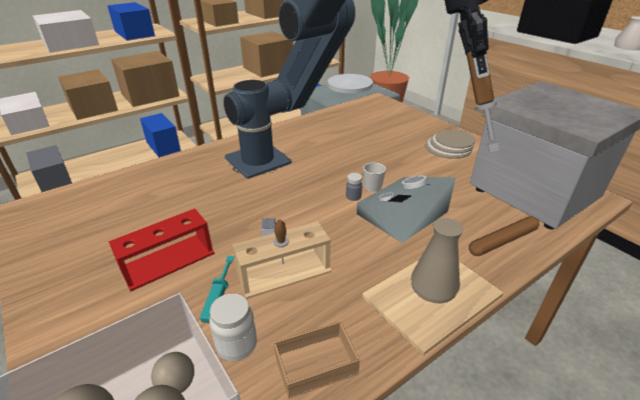

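```bash
python3 -c "
from g import *
goto([.30,.09,.40])"
```

```text
t 19.6 pos [0.7766 0.1095 0.5063] tilt 26.21 head 4.9 yawx -128.69 F [-0.3  0.2 -2.5] T [-0.08  0.6  -0.02] gap 0.0231
joints [ 0.048  0.665  1.42   1.868  0.016 -0.789]
dx dy dz [ 0.3307  0.341  -0.1151] twist None
```

Call:
{"fn": "drive_tool", "kwargs": {"plan": [{"dx":0.015,"dy":0.016,"dz":-0.005,"twist":0},{"dx":0.045,"dy":0.047,"dz":-0.016,"twist":0},{"dx":0.078,"dy":0.081,"dz":-0.027,"twist":0},{"dx":0.112,"dy":0.115,"dz":-0.039,"twist":0},{"dx":0.145,"dy":0.15,"dz":-0.05,"twist":0}]}}

```text
t: 20.1
ee_pos: [0.5988, 0.1023, 0.4722]
eef_rot: [-2.808, 0.334, -2.244]
ft_force: [-0.3, 0.1, -0.7]
finger_gap: 0.0228
```

Call:
{"fn": "drive_tool", "kwargs": {"plan": [{"dx":0.033,"dy":0.034,"dz":-0.011,"twist":0},{"dx":0.066,"dy":0.068,"dz":-0.022,"twist":0},{"dx":0.099,"dy":0.102,"dz":-0.033,"twist":0},{"dx":0.132,"dy":0.136,"dz":-0.044,"twist":0},{"dx":0.155,"dy":0.16,"dz":-0.054,"twist":0}]}}

```text
t: 20.6
ee_pos: [0.3729, 0.0934, 0.4251]
eef_rot: [-2.8, 0.341, -2.241]
ft_force: [-0.2, -0.1, -0.3]
finger_gap: 0.023
```

```bash
python3 -c "
from g import *
goto([.20,.09,.36])"
```

```text
t 20.6 pos [0.3729 0.0934 0.4251] tilt 27.39 head 4.8 yawx -128.40 F [-0.2 -0.1 -0.3] T [-0.06  0.64  0.03] gap 0.023
joints [ 0.062 -0.669 -0.132  1.63   0.01  -0.777]
dx dy dz [ 0.1255  0.1339 -0.0216] twist None
```

Call:
{"fn": "drive_tool", "kwargs": {"plan": [{"dx":0.025,"dy":0.027,"dz":-0.005,"twist":0},{"dx":0.05,"dy":0.054,"dz":-0.01,"twist":0},{"dx":0.075,"dy":0.08,"dz":-0.014,"twist":0},{"dx":0.1,"dy":0.107,"dz":-0.018,"twist":0},{"dx":0.12,"dy":0.128,"dz":-0.02,"twist":0}]}}

```text
t: 21.1
ee_pos: [0.2187, 0.1067, 0.3788]
eef_rot: [-2.804, 0.32, -2.256]
ft_force: [0.3, 0.2, -1.8]
finger_gap: 0.0231
```

```bash
python3 -c "
from g import *
goto([.10,.09,.36])"
```

```text
t 21.1 pos [0.2187 0.1067 0.3788] tilt 26.43 head 2.6 yawx -129.28 F [ 0.3  0.2 -1.8] T [0.05 0.63 0.07] gap 0.0231
joints [ 0.355 -0.99  -0.33   1.789 -0.136 -0.506]
dx dy dz [ 0.0895  0.0735 -0.0363] twist None
```

```bash
python3 -c "
from g import *
goto([.1,.05,.38]); goto([.22,.107,.30])"
```

```text
t 21.1 pos [0.2187 0.1067 0.3788] tilt 26.43 head 2.6 yawx -129.28 F [ 0.3  0.2 -1.8] T [0.05 0.63 0.07] gap 0.0231
joints [ 0.355 -0.99  -0.33   1.789 -0.136 -0.506]
dx dy dz [ 0.1126  0.04   -0.055 ] twist None
t 21.1 pos [0.2187 0.1067 0.3788] tilt 26.43 head 2.6 yawx -129.28 F [ 0.3  0.2 -1.8] T [0.05 0.63 0.07] gap 0.0231
joints [ 0.355 -0.99  -0.33   1.789 -0.136 -0.506]
dx dy dz [0.0238 0.0242 0.0711] twist None
```

Call:
{"fn": "drive_tool", "kwargs": {"plan": [{"dx":0.05,"dy":0.02,"dz":-0.025,"twist":0},{"dx":0.11,"dy":0.04,"dz":-0.055,"twist":0},{"dx":0.11,"dy":0.04,"dz":-0.055,"twist":0},{"dx":0.11,"dy":0.04,"dz":-0.055,"twist":0},{"dx":0.11,"dy":0.04,"dz":-0.055,"twist":0}]}}

```text
t: 21.6
ee_pos: [0.0863, 0.0715, 0.3902]
eef_rot: [-2.804, 0.314, -2.265]
ft_force: [-1.4, -0.7, -3.1]
finger_gap: 0.0229
```

```bash
python3 -c "
from g import *
goto([.1,.05,.38])"
```

```text
t 21.6 pos [0.0863 0.0715 0.3902] tilt 26.20 head 1.5 yawx -129.80 F [-1.4 -0.7 -3.1] T [0.01 0.83 0.  ] gap 0.0229
joints [ 1.34  -0.99  -0.271  2.165 -0.441  0.49 ]
dx dy dz [ 0.0105 -0.0205  0.0149] twist None
```

```bash
cat > fit.py <<'E'
import numpy as np
from scipy.optimize import least_squares
D=np.array([[.048,.099,1.622,.525,.231],[-.268,-.112,1.729,.396,.2701],[-.24,-.016,1.794,.3997,.3062],[.067,.269,1.773,.5194,.3062],[.32,.442,1.698,.621,.2472],[.299,.242,1.523,.6186,.1599],[.399,.723,1.898,.6238,.3349],[.409,.948,2.105,.5808,.4296],[.717,1.416,2.293,.6198,.4293],[-.039,.441,2.068,.4191,.4358],[.129,.871,2.294,.4196,.5375],[-.025,.97,2.294,.3675,.634],[-.039,1.104,2.294,.3546,.6882],[-.039,.404,1.601,.607,.4558],[.665,1.42,1.868,.7843,.5063],[-.669,-.132,1.63,.3844,.4251]])
def fk(q,j):
    a,ka,b,kb,c,h,o=q; j2,j3,j4=j.T; p=j2-j3+j4
    return np.stack([o+a*np.sin(j2+ka)+b*np.sin(j2-j3+kb)+c*np.cos(p), h+a*np.cos(j2+ka)+b*np.cos(j2-j3+kb)-c*np.sin(p)],-1)
def res(q):
    f=fk(q,D[:,:3]); R=np.sqrt(f[:,0]**2+q[0]*0+off**2) if 0 else f[:,0]; return np.r_[f[:,0]-np.sqrt(D[:,3]**2-.066**2),f[:,1]-D[:,4]]
s=least_squares(res,[.4,0,.35,1.5,.3,.2,0]); 
E
cat > fit2.py <<'E'
from fit import *
if __name__=='__main__':
    print(s.x.round(4),np.abs(s.fun).max())
    # for pitch p, tilt=90-p(deg outward). list j3/j2/j4 for near/low TCPs
    lo=np.array([-.99,-1.21,-2.12]);hi=np.array([1.94,1.42,2.29])
    def ik(r,z,p):
        best=None
        for g in([-.5,-.5,1.5],[0,0,1.5],[-.9,-1,1.5]):
            q=least_squares(lambda j:[*(fk(s.x,np.array([j]))[0]-[r,z]),.3*(j[0]-j[1]+j[2]-p)],g,bounds=(lo-1,hi+1))
            if best is None or q.cost<best.cost: best=q
        return best
    for tilt in(26,10,0):
      for z in(.15,.2,.25,.3,.4):
        print(tilt,z,[(r,ik(r,z,np.radians(90-tilt)).x.round(2).tolist()) for r in(.15,.2,.25,.3,.35)])
E
python3 fit2.py
python3 -c "
from g import *
goto([.28,.08,.34])
t=dict(np.load('top0.npz'))
for n,u,v,z in(('tub',178,242,.075),('jar',216,239,.08)):print(n,onz(t,u,v,z))"
```

```text
[ 3.8850e-01  3.0000e-04  5.0460e-01  1.5251e+00  4.3100e-01  2.2540e-01
 -1.0000e-04] 0.0004482804244520522
26 0.15 [(0.15, [-1.71, -0.94, 1.89]), (0.2, [-1.56, -0.95, 1.73]), (0.25, [-1.39, -0.94, 1.57]), (0.3, [-1.21, -0.9, 1.42]), (0.35, [-1.02, -0.85, 1.29])]
26 0.2 [(0.15, [-1.58, -0.82, 1.88]), (0.2, [-1.44, -0.82, 1.74]), (0.25, [-1.29, -0.81, 1.6]), (0.3, [-1.14, -0.78, 1.48]), (0.35, [-0.98, -0.73, 1.36])]
26 0.25 [(0.15, [-1.45, -0.69, 1.88]), (0.2, [-1.34, -0.69, 1.76]), (0.25, [-1.21, -0.68, 1.64]), (0.3, [-1.07, -0.65, 1.53]), (0.35, [-0.93, -0.61, 1.43])]
26 0.3 [(0.15, [-1.34, -0.55, 1.9]), (0.2, [-1.24, -0.56, 1.8]), (0.25, [-1.12, -0.55, 1.69]), (0.3, [-1.0, -0.52, 1.59]), (0.35, [-0.87, -0.48, 1.5])]
26 0.4 [(0.15, [-1.13, -0.27, 1.97]), (0.2, [-1.04, -0.28, 1.88]), (0.25, [-0.95, -0.27, 1.8]), (0.3, [-0.85, -0.24, 1.72]), (0.35, [-0.74, -0.21, 1.65])]
10 0.15 [(0.15, [-1.27, -0.83, 1.83]), (0.2, [-1.11, -0.8, 1.71]), (0.25, [-0.94, -0.75, 1.59]), (0.3, [-0.78, -0.68, 1.5]), (0.35, [-0.63, -0.61, 1.42])]
10 0.2 [(0.15, [-1.19, -0.71, 1.88]), (0.2, [-1.05, -0.67, 1.
[... 912 characters left out ...]
.78, -0.46, 1.89]), (0.25, [-0.64, -0.4, 1.82]), (0.3, [-0.51, -0.32, 1.76]), (0.35, [-0.38, -0.24, 1.72])]
0 0.3 [(0.15, [-0.84, -0.38, 2.04]), (0.2, [-0.72, -0.33, 1.96]), (0.25, [-0.6, -0.27, 1.9]), (0.3, [-0.48, -0.2, 1.85]), (0.35, [-0.35, -0.12, 1.81])]
0 0.4 [(0.15, [-0.7, -0.09, 2.18]), (0.2, [-0.59, -0.04, 2.12]), (0.25, [-0.49, 0.01, 2.07]), (0.3, [-0.37, 0.09, 2.03]), (0.35, [-0.26, 0.17, 2.0])]
t 21.6 pos [0.0863 0.0715 0.3902] tilt 26.20 head 1.5 yawx -129.80 F [-1.4 -0.7 -3.1] T [0.01 0.83 0.  ] gap 0.0229
joints [ 1.34  -0.99  -0.271  2.165 -0.441  0.49 ]
dx dy dz [-0.1086 -0.1061  0.1306] twist None
tub [0.39232946 0.22559563 0.075     ]
jar [0.39698007 0.13224721 0.08      ]
```

```bash
python3 -c "
from g import *
goto([.30,.08,.39]);"
```

```text
t 21.6 pos [0.0863 0.0715 0.3902] tilt 26.20 head 1.5 yawx -129.80 F [-1.4 -0.7 -3.1] T [0.01 0.83 0.  ] gap 0.0229
joints [ 1.34  -0.99  -0.271  2.165 -0.441  0.49 ]
dx dy dz [-0.1362 -0.135   0.0946] twist None
```

Call:
{"fn": "drive_tool", "kwargs": {"plan": [{"dx":-0.02,"dy":-0.02,"dz":0.013,"twist":0},{"dx":-0.045,"dy":-0.045,"dz":0.03,"twist":0},{"dx":-0.075,"dy":-0.075,"dz":0.052,"twist":0},{"dx":-0.105,"dy":-0.105,"dz":0.073,"twist":0},{"dx":-0.136,"dy":-0.135,"dz":0.095,"twist":0}]}}

```text
t: 22.1
ee_pos: [0.1974, 0.0982, 0.4001]
eef_rot: [-2.808, 0.316, -2.265]
ft_force: [-2.0, 2.3, -2.3]
finger_gap: 0.0228
```

```bash
python3 -c "
from g import *
goto([.34,.078,.27]);"
```

```text
t 22.1 pos [0.1974 0.0982 0.4001] tilt 26.06 head 2.1 yawx -129.75 F [-2.   2.3 -2.3] T [0.09 0.75 0.08] gap 0.0228
joints [ 0.352 -0.99  -0.27   1.855 -0.137 -0.501]
dx dy dz [-0.0315 -0.0677  0.1791] twist None
```

Call:
{"fn": "drive_tool", "kwargs": {"plan": [{"dx":-0.02,"dy":-0.03,"dz":0.025,"twist":0},{"dx":-0.03,"dy":-0.055,"dz":0.06,"twist":0},{"dx":-0.032,"dy":-0.068,"dz":0.1,"twist":0},{"dx":-0.032,"dy":-0.068,"dz":0.14,"twist":0},{"dx":-0.032,"dy":-0.068,"dz":0.175,"twist":0}]}}

```text
t: 22.6
ee_pos: [0.3406, 0.0772, 0.2776]
eef_rot: [-2.801, 0.322, -2.265]
ft_force: [-0.5, -0.3, -1.9]
finger_gap: 0.0233
```

```bash
python3 -c "
from g import *
goto([.22,.07,.27]);"
```

```text
t 22.6 pos [0.3406 0.0772 0.2776] tilt 26.61 head 2.0 yawx -129.78 F [-0.5 -0.3 -1.9] T [-0.    0.65 -0.03] gap 0.0233
joints [ 0.027 -0.929 -0.556  1.479  0.004 -0.793]
dx dy dz [ 0.0808  0.0766 -0.0473] twist None
```

Now pull inward against the shoulder limit to bring the tilt down.

Call:
{"fn": "drive_tool", "kwargs": {"plan": [{"dx":0.02,"dy":0.019,"dz":-0.012,"twist":0},{"dx":0.05,"dy":0.048,"dz":-0.03,"twist":0},{"dx":0.08,"dy":0.077,"dz":-0.047,"twist":0},{"dx":0.08,"dy":0.077,"dz":-0.047,"twist":0},{"dx":0.08,"dy":0.077,"dz":-0.047,"twist":0}]}}

```text
t: 23.1
ee_pos: [0.2568, 0.1093, 0.3008]
eef_rot: [-2.813, 0.279, -2.279]
ft_force: [-0.2, -0.1, -1.4]
finger_gap: 0.0231
```

```bash
python3 -c "
from g import *
goto([.22,.07,.27]);goto([.32,.07,.1])"
```

```text
t 23.1 pos [0.2568 0.1093 0.3008] tilt 24.50 head -1.6 yawx -130.59 F [-0.2 -0.1 -1.4] T [-0.01  0.66  0.04] gap 0.0231
joints [ 0.324 -0.99  -0.505  1.652 -0.143 -0.521]
dx dy dz [0.0602 0.007  0.0132] twist None
t 23.1 pos [0.2568 0.1093 0.3008] tilt 24.50 head -1.6 yawx -130.59 F [-0.2 -0.1 -1.4] T [-0.01  0.66  0.04] gap 0.0231
joints [ 0.324 -0.99  -0.505  1.652 -0.143 -0.521]
dx dy dz [ 0.0445 -0.0064  0.2094] twist None
```

```bash
python3 -c "
from g import *
goto([.30,.04,.26]);goto([.20,.0,.24])"
```

```text
t 23.1 pos [0.2568 0.1093 0.3008] tilt 24.50 head -1.6 yawx -130.59 F [-0.2 -0.1 -1.4] T [-0.01  0.66  0.04] gap 0.0231
joints [ 0.324 -0.99  -0.505  1.652 -0.143 -0.521]
dx dy dz [ 0.0348 -0.0633  0.0558] twist None
t 23.1 pos [0.2568 0.1093 0.3008] tilt 24.50 head -1.6 yawx -130.59 F [-0.2 -0.1 -1.4] T [-0.01  0.66  0.04] gap 0.0231
joints [ 0.324 -0.99  -0.505  1.652 -0.143 -0.521]
dx dy dz [ 0.132  -0.0183  0.033 ] twist None
```

Call:
{"fn": "drive_tool", "kwargs": {"plan": [{"dx":0.025,"dy":-0.03,"dz":0.025,"twist":0},{"dx":0.05,"dy":-0.05,"dz":0.045,"twist":0},{"dx":0.09,"dy":-0.035,"dz":0.045,"twist":0},{"dx":0.132,"dy":-0.018,"dz":0.04,"twist":0},{"dx":0.132,"dy":-0.018,"dz":0.04,"twist":0}]}}

```text
t: 23.6
ee_pos: [0.2889, 0.0093, 0.2772]
eef_rot: [-2.854, 0.248, -2.291]
ft_force: [0.4, -0.5, -2.4]
finger_gap: 0.0228
```

```bash
python3 -c "
from g import *
goto([.20,.0,.24])"
```

```text
t 23.6 pos [0.2889 0.0093 0.2772] tilt 21.63 head -1.5 yawx -131.25 F [ 0.4 -0.5 -2.4] T [-0.    0.57 -0.  ] gap 0.0228
joints [-0.325 -0.99  -0.54   1.658  0.108 -1.12 ]
dx dy dz [0.0728 0.0639 0.0019] twist None
```

Call:
{"fn": "drive_tool", "kwargs": {"plan": [{"dx":0.05,"dy":0.1,"dz":-0.01,"twist":0},{"dx":0.08,"dy":0.11,"dz":-0.01,"twist":0},{"dx":0.08,"dy":0.11,"dz":-0.01,"twist":0},{"dx":0.08,"dy":0.11,"dz":-0.01,"twist":0},{"dx":0.08,"dy":0.11,"dz":-0.01,"twist":0}]}}

```text
t: 24.1
ee_pos: [0.2487, 0.0596, 0.2882]
eef_rot: [-2.879, 0.206, -2.304]
ft_force: [-0.6, 0.0, -2.4]
finger_gap: 0.0233
```

```bash
python3 -c "
from g import *
goto([.15,.04,.24])"
```

```text
t 24.1 pos [0.2487 0.0596 0.2882] tilt 19.04 head -4.6 yawx -132.01 F [-0.6  0.  -2.4] T [ 0.04  0.51 -0.01] gap 0.0233
joints [ 0.007 -0.99  -0.501  1.729 -0.029 -0.808]
dx dy dz [0.0888 0.0661 0.014 ] twist None
```

Call:
{"fn": "drive_tool", "kwargs": {"plan": [{"dx":0.05,"dy":0.03,"dz":0.01,"twist":0},{"dx":0.105,"dy":0.055,"dz":0.02,"twist":0},{"dx":0.105,"dy":0.055,"dz":0.02,"twist":0},{"dx":0.105,"dy":0.055,"dz":0.02,"twist":0},{"dx":0.105,"dy":0.055,"dz":0.02,"twist":0}]}}

```text
t: 24.6
ee_pos: [0.2201, 0.0708, 0.2792]
eef_rot: [-2.899, 0.16, -2.317]
ft_force: [0.4, -0.2, -1.7]
finger_gap: 0.023
```

```bash
python3 -c "
from g import *
goto([.12,.03,.24])"
```

```text
t 24.6 pos [0.2201 0.0708 0.2792] tilt 16.60 head -10.1 yawx -132.75 F [ 0.4 -0.2 -1.7] T [ 0.11  0.5  -0.03] gap 0.023
joints [ 0.143 -0.99  -0.508  1.777 -0.09  -0.674]
dx dy dz [0.1029 0.05   0.0114] twist None
```

```bash
python3 -c "
from g import *
goto([.25,-.0,.25]);goto([.16,-.05,.22])"
```

```text
t 24.6 pos [0.2201 0.0708 0.2792] tilt 16.60 head -10.1 yawx -132.75 F [ 0.4 -0.2 -1.7] T [ 0.11  0.5  -0.03] gap 0.023
joints [ 0.143 -0.99  -0.508  1.777 -0.09  -0.674]
dx dy dz [ 0.0359 -0.0622  0.0399] twist None
t 24.6 pos [0.2201 0.0708 0.2792] tilt 16.60 head -10.1 yawx -132.75 F [ 0.4 -0.2 -1.7] T [ 0.11  0.5  -0.03] gap 0.023
joints [ 0.143 -0.99  -0.508  1.777 -0.09  -0.674]
dx dy dz [ 0.1373 -0.0276  0.0458] twist None
```

Call:
{"fn": "drive_tool", "kwargs": {"plan": [{"dx":0.03,"dy":-0.03,"dz":0.02,"twist":0},{"dx":0.05,"dy":-0.05,"dz":0.04,"twist":0},{"dx":0.095,"dy":-0.04,"dz":0.045,"twist":0},{"dx":0.137,"dy":-0.028,"dz":0.046,"twist":0},{"dx":0.137,"dy":-0.028,"dz":0.046,"twist":0}]}}

```text
t: 25.1
ee_pos: [0.2233, -0.0683, 0.2529]
eef_rot: [-2.945, 0.149, -2.319]
ft_force: [0.9, 0.1, -2.1]
finger_gap: 0.0232
```

```bash
python3 -c "
from g import *
goto([.16,-.05,.22])"
```

```text
t 25.1 pos [ 0.2233 -0.0683  0.2529] tilt 14.12 head -6.1 yawx -132.86 F [ 0.9  0.1 -2.1] T [0.03 0.36 0.02] gap 0.0232
joints [-0.824 -0.99  -0.554  1.819  0.161 -1.617]
dx dy dz [0.0342 0.0632 0.0161] twist None
```

Call:
{"fn": "drive_tool", "kwargs": {"plan": [{"dx":0.02,"dy":0.1,"dz":0.0,"twist":0},{"dx":0.03,"dy":0.13,"dz":0.0,"twist":0},{"dx":0.03,"dy":0.13,"dz":0.0,"twist":0},{"dx":0.03,"dy":0.13,"dz":0.0,"twist":0},{"dx":0.03,"dy":0.13,"dz":0.0,"twist":0}]}}

```text
t: 25.6
ee_pos: [0.2008, -0.0346, 0.2742]
eef_rot: [-2.993, 0.132, -2.317]
ft_force: [-0.4, 0.7, -2.0]
finger_gap: 0.0231
```

```bash
python3 -c "
from g import *
goto([.12,.0,.22])"
```

```text
t 25.6 pos [ 0.2008 -0.0346  0.2742] tilt 11.37 head -1.5 yawx -132.73 F [-0.4  0.7 -2. ] T [ 0.    0.29 -0.04] gap 0.0231
joints [-0.722 -0.99  -0.497  1.911  0.127 -1.527]
dx dy dz [0.0363 0.0893 0.037 ] twist None
```

```bash
python3 -c "
from g import *
goto([.14,.02,.21])"
```

```text
t 25.6 pos [ 0.2008 -0.0346  0.2742] tilt 11.37 head -1.5 yawx -132.73 F [-0.4  0.7 -2. ] T [ 0.    0.29 -0.04] gap 0.0231
joints [-0.722 -0.99  -0.497  1.911  0.127 -1.527]
dx dy dz [0.0096 0.0902 0.0507] twist None
```

Call:
{"fn": "drive_tool", "kwargs": {"plan": [{"dx":0.0,"dy":0.04,"dz":0.04,"twist":0},{"dx":0.01,"dy":0.09,"dz":0.05,"twist":0},{"dx":0.01,"dy":0.09,"dz":0.05,"twist":0},{"dx":0.01,"dy":0.09,"dz":0.05,"twist":0},{"dx":0.01,"dy":0.09,"dz":0.05,"twist":0}]}}

```text
t: 26.1
ee_pos: [0.1996, 0.0324, 0.239]
eef_rot: [-3.028, 0.093, -2.314]
ft_force: [-0.7, -0.4, -2.7]
finger_gap: 0.0231
```

```bash
python3 -c "
from g import *
goto([.14,.02,.21])"
```

```text
t 26.1 pos [0.1996 0.0324 0.239 ] tilt 8.40 head -3.2 yawx -132.59 F [-0.7 -0.4 -2.7] T [0.01 0.25 0.01] gap 0.0231
joints [-0.215 -0.99  -0.57   1.846  0.023 -1.035]
dx dy dz [0.0519 0.038  0.0201] twist None
```

Call:
{"fn": "drive_tool", "kwargs": {"plan": [{"dx":0.04,"dy":0.03,"dz":0.01,"twist":0},{"dx":0.08,"dy":0.06,"dz":0.02,"twist":0},{"dx":0.08,"dy":0.06,"dz":0.02,"twist":0},{"dx":0.08,"dy":0.06,"dz":0.02,"twist":0},{"dx":0.08,"dy":0.06,"dz":0.02,"twist":0}]}}

```text
t: 26.6
ee_pos: [0.1772, 0.0314, 0.2393]
eef_rot: [-3.062, 0.055, -2.318]
ft_force: [-0.0, 0.1, -1.9]
finger_gap: 0.0229
```

```bash
python3 -c "
from g import *
goto([.10,.02,.20])"
```

```text
t 26.6 pos [0.1772 0.0314 0.2393] tilt 5.52 head -8.4 yawx -132.84 F [-0.   0.1 -1.9] T [ 0.03  0.2  -0.01] gap 0.0229
joints [-0.219 -0.989 -0.563  1.901  0.007 -1.039]
dx dy dz [0.063  0.0516 0.032 ] twist None
```

Call:
{"fn": "drive_tool", "kwargs": {"plan": [{"dx":0.03,"dy":0.025,"dz":0.015,"twist":0},{"dx":0.07,"dy":0.055,"dz":0.032,"twist":0},{"dx":0.07,"dy":0.055,"dz":0.032,"twist":0},{"dx":0.07,"dy":0.055,"dz":0.032,"twist":0},{"dx":0.07,"dy":0.055,"dz":0.032,"twist":0}]}}

```text
t: 27.1
ee_pos: [0.1573, 0.0389, 0.2292]
eef_rot: [-3.092, 0.013, -2.32]
ft_force: [0.1, 0.7, -1.3]
finger_gap: 0.0228
```

```bash
python3 -c "
from g import *
goto([.10,.02,.20]); goto([.40,-.2,.34],-128.7)"
```

```text
t 27.1 pos [0.1573 0.0389 0.2292] tilt 2.92 head -27.9 yawx -132.95 F [ 0.1  0.7 -1.3] T [0.02 0.04 0.  ] gap 0.0228
joints [-0.147 -0.989 -0.582  1.93  -0.017 -0.968]
dx dy dz [0.0533 0.0304 0.0271] twist None
t 27.1 pos [0.1573 0.0389 0.2292] tilt 2.92 head -27.9 yawx -132.95 F [ 0.1  0.7 -1.3] T [0.02 0.04 0.  ] gap 0.0228
joints [-0.147 -0.989 -0.582  1.93  -0.017 -0.968]
dx dy dz [ 0.0081 -0.3455 -0.094 ] twist -4.246637567487596
```

Call:
{"fn": "drive_tool", "kwargs": {"plan": [{"dx":0.0,"dy":-0.03,"dz":-0.02,"twist":-1},{"dx":0.0,"dy":-0.07,"dz":-0.045,"twist":-2},{"dx":0.002,"dy":-0.11,"dz":-0.07,"twist":-3},{"dx":0.004,"dy":-0.15,"dz":-0.09,"twist":-4},{"dx":0.005,"dy":-0.195,"dz":-0.11,"twist":-4}]}}

```text
t: 27.6
ee_pos: [0.2924, -0.0963, 0.3499]
eef_rot: [-3.091, 0.01, -2.251]
ft_force: [0.1, 0.3, -0.9]
finger_gap: 0.0229
```

```bash
python3 -c "
from g import *
goto([.541,-.303,.36],-128.7)"
```

```text
t 27.6 pos [ 0.2924 -0.0963  0.3499] tilt 2.98 head -27.8 yawx -128.99 F [ 0.1  0.3 -0.9] T [ 0.12  0.05 -0.05] gap 0.0229
joints [-0.54  -0.483 -0.098  1.904  0.003 -1.43 ]
dx dy dz [ 0.0041 -0.3234  0.0064] twist -0.28952355272681984
```

Call:
{"fn": "drive_tool", "kwargs": {"plan": [{"dx":0.0,"dy":-0.04,"dz":0.0,"twist":0},{"dx":0.0,"dy":-0.085,"dz":0.0,"twist":0},{"dx":0.001,"dy":-0.13,"dz":0.0,"twist":0},{"dx":0.002,"dy":-0.175,"dz":0.0,"twist":0},{"dx":0.003,"dy":-0.22,"dz":0.0,"twist":0}]}}

```text
t: 28.1
ee_pos: [0.4628, -0.2384, 0.3606]
eef_rot: [-3.091, 0.01, -2.252]
ft_force: [0.0, 0.2, -0.5]
finger_gap: 0.023
```

```bash
python3 -c "
from g import *
goto([.534,-.299,.34],-128.7)"
```

```text
t 28.1 pos [ 0.4628 -0.2384  0.3606] tilt 2.97 head -27.8 yawx -129.00 F [ 0.   0.2 -0.5] T [0.06 0.04 0.01] gap 0.023
joints [-0.608  0.056  0.37   1.834  0.006 -1.498]
dx dy dz [ 0.0025 -0.0923  0.0253] twist -0.3042793113060043
```

Call:
{"fn": "drive_tool", "kwargs": {"plan": [{"dx":0.001,"dy":-0.03,"dz":0.0,"twist":0},{"dx":0.002,"dy":-0.06,"dz":0.003,"twist":0},{"dx":0.0025,"dy":-0.085,"dz":0.01,"twist":0},{"dx":0.0025,"dy":-0.0923,"dz":0.02,"twist":0},{"dx":0.0025,"dy":-0.0923,"dz":0.025,"twist":0}]}}

```text
t: 28.6
ee_pos: [0.5342, -0.2993, 0.3374]
eef_rot: [-3.095, 0.01, -2.252]
ft_force: [0.1, 0.1, -2.4]
finger_gap: 0.0231
```

```bash
python3 -c "
from g import *
c=cam('scene');save(c,'pics/s8.png');a=cv2.imread('pics/s8.png')[120:300,180:350];cv2.imwrite('pics/s8c.png',cv2.resize(a,None,fx=3.3,fy=3.3,interpolation=2))
s=ctrl.read_state();R=Rn.from_euler('xyz',s['eef_rot']).as_matrix();tip=s['ee_pos']+R[:,2]*.15;print('tip',tip,'crop px',(proj(c,tip)-[180,120])*3.3,'hole',(proj(c,[.541,-.303,.105])-[180,120])*3.3)
goto([.534,-.299,.34],-128.7)"
```

```text
tip [ 0.53967991 -0.30162156  0.187642  ] crop px [226.05134849 340.07301691] hole [237.02898311 429.52641488]
t 28.65 pos [ 0.5334 -0.2985  0.3375] tilt 2.68 head -26.9 yawx -129.01 F [-1.  -0.4 -2.3] T [ 0.05  0.12 -0.02] gap 0.0232
joints [-0.624  0.294  0.594  1.824  0.007 -1.513]
dx dy dz [ 0.     -0.0009 -0.0025] twist -0.30735867244408155
```

View pics/s8c.png

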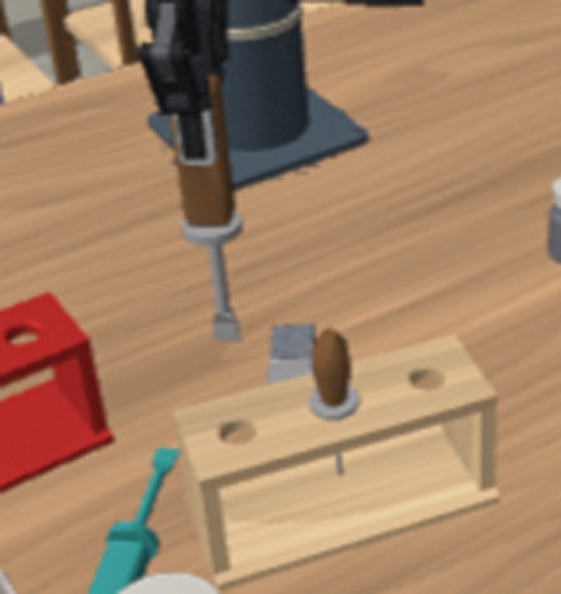

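```bash
python3 -c "
from g import *
goto([.535,-.3,.24],-128.7);goto([.5385,-.3015,.170],-128.7)"
```

```text
t 28.65 pos [ 0.5334 -0.2985  0.3375] tilt 2.68 head -26.9 yawx -129.01 F [-1.  -0.4 -2.3] T [ 0.05  0.12 -0.02] gap 0.0232
joints [-0.624  0.294  0.594  1.824  0.007 -1.513]
dx dy dz [0.0012 0.0023 0.0975] twist -0.30735867244408155
t 28.65 pos [ 0.5334 -0.2985  0.3375] tilt 2.68 head -26.9 yawx -129.01 F [-1.  -0.4 -2.3] T [ 0.05  0.12 -0.02] gap 0.0232
joints [-0.624  0.294  0.594  1.824  0.007 -1.513]
dx dy dz [0.0008 0.0018 0.1676] twist -0.30735867244408155
```

Call:
{"fn": "drive_tool", "kwargs": {"plan": [{"dx":0.0005,"dy":0.001,"dz":0.02,"twist":0},{"dx":0.001,"dy":0.0015,"dz":0.04,"twist":0},{"dx":0.0012,"dy":0.002,"dz":0.06,"twist":0},{"dx":0.0012,"dy":0.0022,"dz":0.08,"twist":0},{"dx":0.0012,"dy":0.0023,"dz":0.0975,"twist":0}]}}

```text
t: 29.15
ee_pos: [0.5338, -0.2987, 0.2399]
eef_rot: [-3.096, 0.01, -2.251]
ft_force: [0.0, -0.4, -1.4]
finger_gap: 0.0228
```

```bash
python3 -c "
from g import *
goto([.5385,-.3015,.170],-128.7)
c=cam('scene');save(c,'pics/s9.png');a=cv2.imread('pics/s9.png')[150:300,200:350];cv2.imwrite('pics/s9c.png',cv2.resize(a,None,fx=3.9,fy=3.9,interpolation=2))"
```

```text
t 29.15 pos [ 0.5338 -0.2987  0.2399] tilt 2.67 head -26.7 yawx -128.98 F [ 0.  -0.4 -1.4] T [-0.01  0.07  0.02] gap 0.0228
joints [-0.624  0.228  0.315  1.611  0.007 -1.514]
dx dy dz [-0.0001 -0.0022  0.0701] twist -0.27868930777876244
```

View pics/s9c.png

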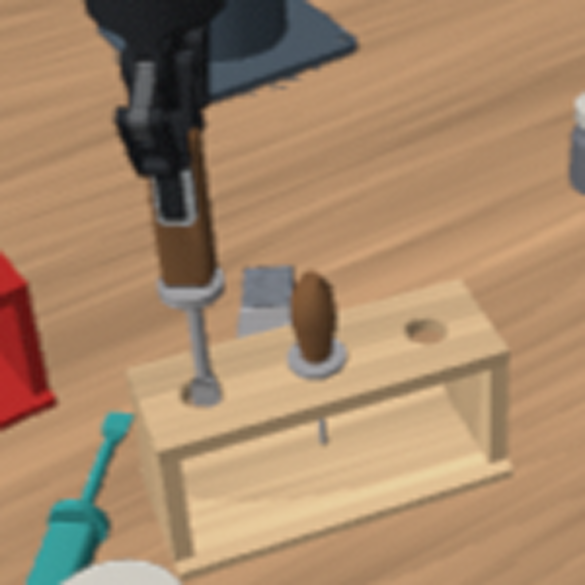

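The blade is entering the hole at crop (203,392) without contact. Lower the rest of the way.

Call:
{"fn": "drive_tool", "kwargs": {"plan": [{"dx":0,"dy":-0.0005,"dz":0.015,"twist":0},{"dx":0,"dy":-0.001,"dz":0.03,"twist":0},{"dx":0,"dy":-0.0015,"dz":0.045,"twist":0},{"dx":0,"dy":-0.002,"dz":0.06,"twist":0},{"dx":0,"dy":-0.0022,"dz":0.07,"twist":0}]}}

```text
t: 29.7
ee_pos: [0.5366, -0.3, 0.1652]
eef_rot: [-3.103, 0.01, -2.251]
ft_force: [0.1, 0.4, -1.3]
finger_gap: 0.0228
```

```bash
python3 -c "
from g import *
goto([.5385,-.3015,.166],-128.7)
c=cam('scene');save(c,'pics/s10.png');a=cv2.imread('pics/s10.png')[150:300,200:350];cv2.imwrite('pics/s10c.png',cv2.resize(a,None,fx=3.9,fy=3.9,interpolation=2))"
```

```text
t 29.7 pos [ 0.5366 -0.3     0.1652] tilt 2.29 head -25.1 yawx -128.97 F [ 0.1  0.4 -1.3] T [ 0.04  0.03 -0.01] gap 0.0228
joints [-0.623  0.233  0.172  1.471  0.007 -1.513]
dx dy dz [-0.0001 -0.0025 -0.0007] twist -0.2720912939355742
```

View pics/s10c.png

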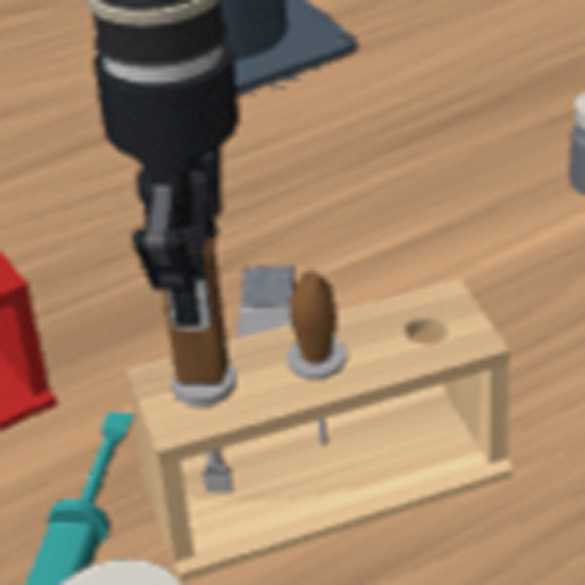

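Call:
{"fn": "drive_tool", "kwargs": {"plan": [{"dx":0,"dy":-0.001,"dz":0.001,"twist":0},{"dx":0,"dy":-0.002,"dz":0.002,"twist":0},{"dx":0,"dy":-0.002,"dz":0.003,"twist":0},{"dx":0,"dy":-0.002,"dz":0.003,"twist":0},{"dx":0,"dy":-0.002,"dz":0.003,"twist":0}]}}

```text
t: 30.25
ee_pos: [0.5378, -0.3008, 0.1651]
eef_rot: [-3.103, 0.01, -2.251]
ft_force: [-4.9, 4.0, 7.7]
finger_gap: 0.0227
```

```bash
python3 -c "
from g import *
goto([.5385,-.3015,.166],-128.7)"
```

```text
t 30.25 pos [ 0.5378 -0.3008  0.1651] tilt 2.31 head -24.8 yawx -128.97 F [-4.9  4.   7.7] T [ 1.02  1.34 -0.02] gap 0.0227
joints [-0.623  0.237  0.176  1.471  0.008 -1.513]
dx dy dz [ 0.0001 -0.001  -0.0009] twist -0.269771265464783
```

Call:
{"fn": "drive_tool", "kwargs": {"plan": [{"dx":0,"dy":0,"dz":0,"twist":0},{"dx":0,"dy":0,"dz":0,"twist":0},{"dx":0,"dy":0,"dz":0,"twist":0},{"dx":0,"dy":0,"dz":0,"twist":0},{"dx":0,"dy":0,"dz":0,"twist":0}], "hand": 0.7}}

```text
t: 30.75
ee_pos: [0.5378, -0.3009, 0.1647]
eef_rot: [-3.103, 0.01, -2.251]
ft_force: [-0.6, -0.4, -0.4]
finger_gap: 0.0599
```

Call:
{"fn": "drive_tool", "kwargs": {"plan": [{"dx":0,"dy":0,"dz":-0.015,"twist":0},{"dx":0,"dy":0,"dz":-0.035,"twist":0},{"dx":0,"dy":0,"dz":-0.06,"twist":0},{"dx":0,"dy":0,"dz":-0.09,"twist":0},{"dx":0,"dy":0,"dz":-0.12,"twist":0}]}}

```text
t: 31.25
ee_pos: [0.5333, -0.2988, 0.2868]
eef_rot: [-3.102, 0.01, -2.251]
ft_force: [0.3, -0.7, 0.2]
finger_gap: 0.0598
```

```bash
python3 -c "
from g import *
goto([.40,-.15,.36],-128.7)"
```

```text
t 31.25 pos [ 0.5333 -0.2988  0.2868] tilt 2.34 head -25.1 yawx -128.97 F [ 0.3 -0.7  0.2] T [-0.02  0.03  0.  ] gap 0.0598
joints [-0.624  0.258  0.445  1.718  0.008 -1.515]
dx dy dz [-0.0326  0.1942 -0.0807] twist -0.27179682499837554
```

Back off clear of everything, then check.

Call:
{"fn": "drive_tool", "kwargs": {"plan": [{"dx":-0.004,"dy":0.025,"dz":-0.02,"twist":0},{"dx":-0.01,"dy":0.065,"dz":-0.04,"twist":0},{"dx":-0.018,"dy":0.11,"dz":-0.06,"twist":0},{"dx":-0.025,"dy":0.15,"dz":-0.075,"twist":0},{"dx":-0.03,"dy":0.18,"dz":-0.08,"twist":0}]}}

```text
t: 31.75
ee_pos: [0.4082, -0.1595, 0.3638]
eef_rot: [-3.096, 0.011, -2.251]
ft_force: [0.4, -0.6, 0.3]
finger_gap: 0.0599
```

```bash
python3 -c "
from g import *
goto([.40,-.15,.36],-128.7)
c=cam('scene');save(c,'pics/s11.png');np.savez('s11.npz',**c)
Q=cloud(c);V,U=np.mgrid[:400,:640]
m=(U>235)&(U<265)&(V>200)&(V<235)&(Q[...,2]>0.208)&(Q[...,2]<0.222);print('htop',m.sum(),Q[m].mean(0),cv2.minAreaRect((Q[m][:,:2]*1000).astype(np.float32)))
c=cam('top');save(c,'pics/t11.png');np.savez('t11.npz',**c)
a=cv2.imread('pics/s11.png')[150:300,200:350];cv2.imwrite('pics/s11c.png',cv2.resize(a,None,fx=3.9,fy=3.9,interpolation=2))"
```

```text
t 31.75 pos [ 0.4082 -0.1595  0.3638] tilt 2.66 head -25.3 yawx -128.95 F [ 0.4 -0.6  0.3] T [ 0.03  0.01 -0.01] gap 0.0599
joints [-0.529 -0.146  0.183  1.853  0.004 -1.419]
dx dy dz [-0.0021  0.0125  0.0033] twist -0.24527380232342466
htop 98 [ 0.54309794 -0.30225555  0.21303514] ((541.9873046875, -301.5348815917969), (31.162979125976562, 20.47410774230957), 57.798213958740234)
```

View pics/s11c.png

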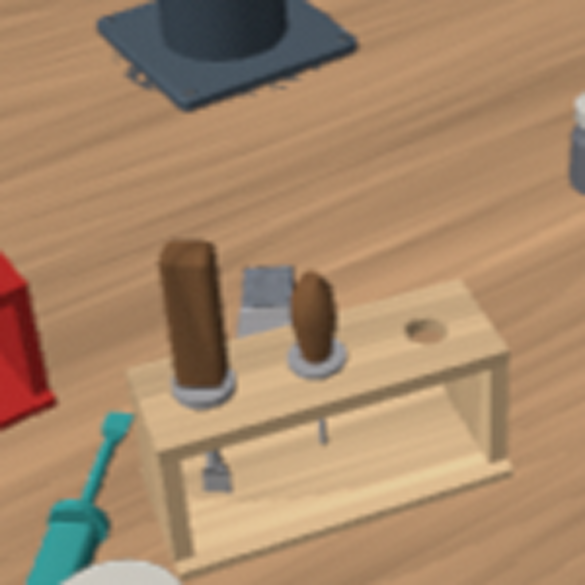

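View pics/t11.png

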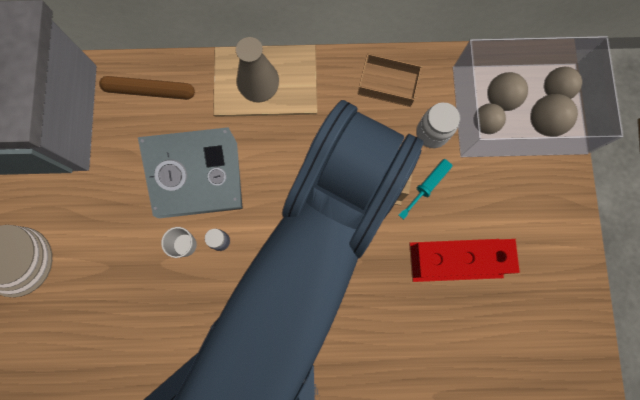

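```bash
python3 -c "
from g import *
a=np.load('top0.npz')['frame'].astype(int);t=dict(np.load('t11.npz'));b=t['frame'].astype(int);d=abs(a-b).max(-1)
print('tub',d[225:260,160:196].max(),'jar',d[226:254,202:232].max(),'trim',d[166:188,206:228].max())
a=np.load('scene0.npz')['frame'].astype(int);b=np.load('s11.npz')['frame'].astype(int);d=abs(a-b).max(-1);print('awl',d[218:250,274:292].max())
P=cloud(t);h=(P-C)@N;r=np.linalg.norm((P-C)-h[...,None]*N,axis=-1)
for lo,hi in((0,.024),(.029,.036)):
    m=(r<hi)&(r>lo)&(abs(h)<.03);print(lo,np.median(h[m]))
s=ctrl.read_state();print(s['t'],s['ft_force'])
ctrl.hand_in()"
```

```text
tub 24 jar 23 trim 20
awl 16
0 9.065231244599418e-05
0.029 9.676281884315518e-05
31.85 [-0.04882805  0.02015928 -0.19224905]
the job is handed in; nothing more can be done
```

The mode switch is set to its stop, and the screwdriver is back upright in its original hole. I handed the job in at about 32 s of the 64 s allowed.

**What I did:** The move interface cannot tilt the tool, so I got about 23° of tilt by commanding moves against the arm's reach limits. That meant running joints 2, 3 and 4 up to their limits. The first press landed beside the slot, about 3 mm off across it. I slid the blade across until it dropped in, pressed to about 17 N, and held 13–14 N while turning the tool to about 105°. The torque rose from about 0.1 to 0.28 N m there, which I took as the stop. Afterwards I removed the tilt the same way and seated the screwdriver in the stand.

**Last checks:**
- **Switch:** the slot measured about 91° after the turn, running up the slope. The disc is flush with its shroud to within 0.1 mm.
- **Screwdriver:** its handle top is within 2 mm of where it started, with the collar on the plate and the gripper clear.
- **Trim screw, awl, tub and jar:** they show no shift. Remaining image differences were small (up to 24 grey levels).

**What did not go cleanly:**
- The turquoise look-alike, which stood unsupported, tipped over at the start. As far as I can tell I did not touch it, and it is lying on the table.
- One fast stop against a joint limit gave a brief wrist reading of about 60 N, below the 120 N limit.
- Joint 4 read up to 2.294 rad against its stated limit of 2.29, which may be rounding. I have no confirmation that it counted as within range.

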